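# Press a tablet in the lab's lever press

## Task

The tablet die lies on its side on the wooden board. Stand it upright on the board, punch on top, and let go of it; then take it again from above and set it upright, fully down, in the square nest of the lever press and let go. Pull the press's sprung lever down until the punch is pushed fully home, keep it firmly pressed for two seconds, then ease the lever slowly all the way back up (never let it fly back) and let go, leaving the die standing in the nest and the other things on the bench where they are.

Things in the scene. Friction and masses are not known exactly. Their poses are not given: they have to be found in the camera images.
- die_center (a point): Centre of the tablet die's block: plain aluminium, 50 x 50 mm, 75 mm long (its z axis), dark line round it 14 mm from the foot. A punch sticks out of the +z end (upright: z up). Foot face 37.5 mm from here. Mass with punch 0.45 to 0.75 kg. Starts lying flat on a long side on the board, centre 25 mm above the board's top, punch end turned roughly to the robot's left (+y).
- punch (a joint): How far the punch is pushed into the die, m: starts between 0 (right out) and 0.006; 0.020 is fully home (hard stop). Stiff: sliding it takes about 12 N and it stays where it is left.
- punch_top (a point): Centre of the top face of the die's steel punch: a rod with a round head of 40 mm diameter, 10 mm thick. The face is 109 mm from the die's foot with the punch right out, 89 mm (14 mm above the block) when fully home.
- board: Fixed pale wooden board 15 mm thick, z up; origin on the bench, under the board. The plain part runs in its frame from x -0.11 to +0.13 m and y -0.10 to +0.10 m; towards -x follows a hand slot (x -0.14 to -0.11, y -0.05 to 0.05), then the edge at x -0.155.
- press: Fixed grey lever press; origin on the bench below the middle of its nest, z up, x from the nest to the lever's hinge. Base plate 20 mm thick, x -55 to 155 mm, y -80 to 80 mm. Behind the nest, at x 83 to 127 mm, y +-68 mm, two cheeks 160 mm high and between them a block 70 mm high. With the lever up the nest is open from above, in front and at the sides.
- nest (a point): Middle of the nest's floor, 20 mm above the bench; axes as the press. The nest is a square of 56 x 56 mm (sides along the press's x and y) inside a steel lip 10 mm wide and 10 mm high.
- hinge (a point): Point on the lever's hinge axis, in the press's middle plane, 105 mm in x and 140 mm above the bench from the press origin. The axis runs along the press's y.
- lever (a joint): Lever angle, rad: 0 up at rest (leaning 5 degrees away from the nest), grows as it is pulled over towards the nest and the press's -x side; level at 1.66, where a die in the nest has its punch about home; hard stop 1.75. A spring drives it back to 0: at the grip some 2 N at the start, 4 N when down, about 11 N while the punch moves, 20 N near the stop. Let go low down, it flies back.
- lever_grip (a point): Middle of the lever's grip: a black round bar of 22 mm diameter along the press's y, free over 96 mm between two flat steel side arms, 190 mm from the hinge axis. At rest it stands about 329 mm above the bench, lever level 140 mm. A cross piece with the presser sits 85 mm from it towards the hinge.
- presser: Steel presser roller of 28 mm diameter, 34 mm wide, under the lever; it comes down on the punch head 105 mm from the hinge axis. Origin at its centre. It is sprung: past 14 N it gives way by up to 10 mm (2 N per mm), so the lever can be pulled a little past level, to its own stop.
- wash_bottle: Bystander: white wash bottle, 64 mm diameter, about 200 mm high, origin under its middle.
- mortar: Bystander: white bowl, 100 mm rim, 60 mm high, origin under its middle.
- jar: Bystander: amber jar, 70 mm diameter, 110 mm high, origin under its middle.
Not all that is in view belongs to the job. Of the things like the part that bears die_center, leave any that is green; of the rest the smaller one is meant.

How it is judged:
By the outcome, as a careful person would: the job done as asked, in the order asked, and still so for the second after the job is handed in, with the robot touching nothing.
It also fails if it takes over 72 s, if anything falls off the work surface, if the arm or the gripper's body presses on something with over 40 N, if the wrist force passes 120 N, or if a joint passes its speed limit or range.

## Robot

A 6-joint arm with a two-finger parallel gripper is mounted at the origin on the work surface. World frame = base frame: x ahead of the robot, y to its left, z up, the work surface at z = 0. Lengths are in m, angles in rad, forces in N, time in s.
With the tool pointing down it reaches from about 0.35 to 0.775 m from the base axis. Payload 7.3 kg.
Tool frame: the origin (TCP) lies on the centre line of the jaws, within the pads' length; the fingertips stand 25 mm ahead of it and the grasp point (between the pads) lies 6 mm ahead of it; z points along the fingers, y is the direction in which the jaws open and shut (so a half turn about z gives the same grasp; the last joint's range is limited). The gripper opens to 92 mm and grips with 3 to 60 N. Pads are 19 mm wide; open, the fingers measure 130 mm over their backs; the gripper's body (75 mm by 190 mm) begins 47 mm behind the grasp point.
Start: joints at [-1.301, 0.342, 1.524, -0, 1.275, -0.146], TCP at [0.212, -0.48, 0.252] pointing down, gripper open.
Joint ranges: [-2.53, 2.53], [-0.77, 2.02], [0.04, 2.7], [-1, 4.14], [0.28, 2.66], [-3.11, 3.11]. Speed limits (rad/s): [2.57, 2.57, 3.14, 3.14, 3.14, 3.14].

## Interface

Orientations are given as [roll, pitch, yaw] about the fixed x, y, z axes, in that order (R = Rz(yaw) Ry(pitch) Rx(roll)).
In Python, from cell import telemetry, read_camera, workorder gives the robot as it stands.
- The arm moves only by the shell command python3 -m creep 'ROWS' [FORCE]. ROWS is JSON, one flat list of numbers, 5 for each row, row after row: the opening, from 0 (shut) to 1 (fully open), then the shift along the world's x, y, z in m, then the turn about the world's z in rad. A call has 1 to 12 rows; each row shifts and turns the pose as measured when the row begins; what a row does not reach is not made up. A row lasts 1/8 s, in which the tool goes at most 62.5 mm and 10.7 degrees, less where a joint would pass 70% of its speed; a pose out of reach is approached as far as the arm can. A call is refused whole if a number of a shift passes 0.0625 or a number of a turn 0.188, either way. A call with a gripper value outside its range is refused whole. The fingers move at their own pace and stop on an object; FORCE is the grip in N (left out, the last holds). Time passes only in rows, so rows that do not move let the fingers close. It gives the time, the measured TCP pose, the force and the opening at its end, in the units of the state.
- telemetry.observe(): the state, without advancing time (a new reading comes with each control period).
- read_camera(name): name is "scene" or "top" or "wrist"; returns a dict with "image" (480x640x3 uint8, red, green, blue), "fovy" (degrees; the focal length in pixels is half the picture's height over the tangent of half this angle, whatever the lens; pixels are square), "cx", "cy" (the principal point, pixels), "R" (3x3) and "t" (3): a world point X has camera coordinates R X + t. Camera axes: x right, y down, z forward; pixel columns grow to the right and rows downward; lengths in m; the calibration is good to about 2 mm. A picture is of the moment at which its call begins. There is no depth.
- workorder.hand_in(): hands the job in, once; it reports no verdict.
The state is a dict: "time": time; "qpos": joint angles; "qvel": joint speeds; "joint_efforts": joint torques, N m; "tool_pos": TCP position; "tool_rot": TCP orientation; "contact_force": force on the tool from outside, world axes, zero at the start; "torque": the same for the moment, N m; "opening": finger opening in m.
Only numpy, scipy, OpenCV 4.12 (cv2) and the standard library are available. Lean on these libraries where they do the work, as an engineer would, in place of code of your own. Each camera call takes 0.05 s, during which the arm holds its last target.

## Working session

There is one attempt and no reset: what is moved stays moved. The work goes in short steps, Python scripts to look and compute and a shell command to move; the robot and the scene stay as the last step left them, time stands still between calls to the robot, and variables do not carry over. Pictures are saved under pics/ and viewed, and the job is handed in when it is done.

```bash
ls; mkdir -p pics; python3 - <<'E'
from cell import telemetry, read_camera
import cv2
s=telemetry.observe()
for k,v in s.items(): print(k,v)
for n in ["scene","top","wrist"]:
    c=read_camera(n); cv2.imwrite(f"pics/{n}0.png",c["image"][:,:,::-1]); print(n,c["fovy"],c["cx"],c["cy"],c["R"],c["t"])
E
```

```text
pics
time 0.0
qpos [-1.30101249e+00  3.42716746e-01  1.52505244e+00  1.92187403e-05
  1.27535376e+00 -1.46020983e-01]
qvel [-1.42167862e-03 -1.49058112e-03  3.17127133e-03 -5.00476808e-04
  8.86262107e-05 -3.67592350e-05]
joint_efforts [ 1.29920056e-03 -4.31239700e+01 -2.44216776e+01  7.20106484e-02
  5.58114436e-02 -1.31372199e-04]
tool_pos [ 0.21197652 -0.47989698  0.25103566]
tool_rot [-3.14008132e+00 -2.40843101e-04  4.15799028e-01]
contact_force [ 0.20328259  0.32643961 -0.96143725]
torque [-0.01806675 -0.03857957  0.03788475]
opening 0.09161595348411478
scene 42.10462893919333 321.8413122764371 243.01186473626083 [[ 0.20517353  0.97862322 -0.01415705]
 [ 0.53983483 -0.12522104 -0.83240498]
 [-0.8163836   0.163145   -0.55398694]] [-0.1854524  -0.09602239  1.88417215]
top 54.18635493994947 313.5548958659439 239.70746719388185 [[-0.02768293 -0.99961042  0.00355985]
 [-0.99424484  0.02716528 -0.10363036]
 [ 0.10349328 -0.00640815 -0.99460951]] [0.08075421 0.55430154 1.02048981]
wrist 66.4285105270679 315.86938256715393 235.27815004330583 [[ 0.40364459 -0.91491439 -0.00164557]
 [-0.87628054 -0.38711589  0.28683393]
 [-0.26306552 -0.11433699 -0.95797891]] [-0.5246696  -0.03572012  0.39095099]
```

View pics/scene0.png

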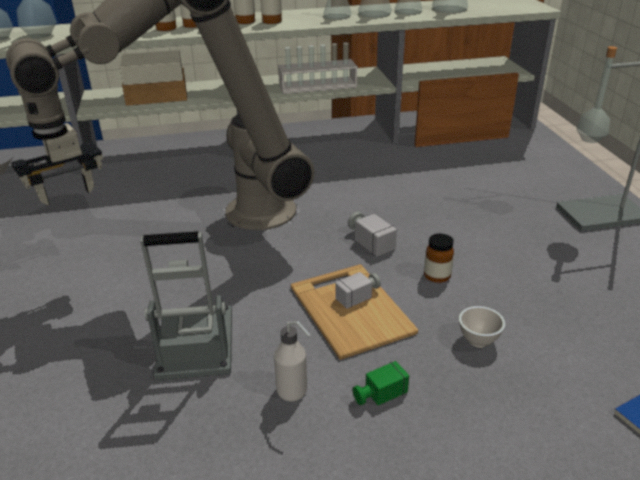

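View pics/top0.png

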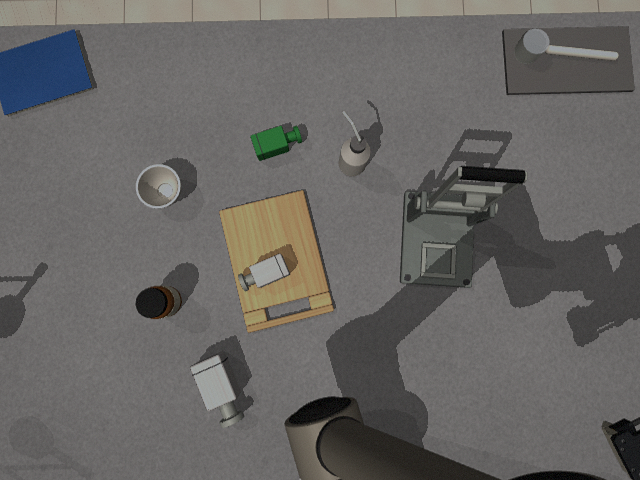

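View pics/wrist0.png

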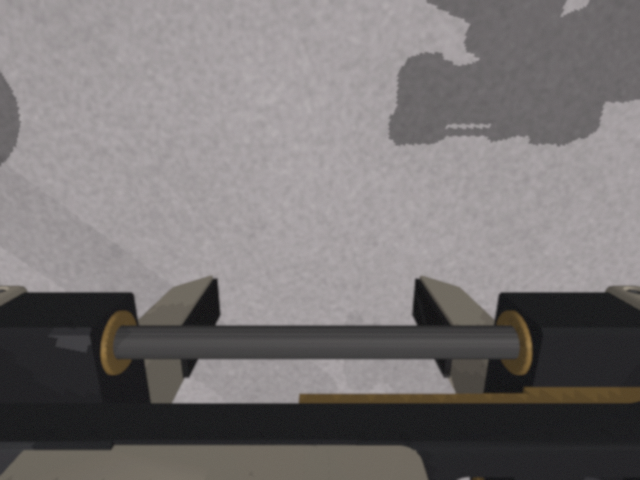

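The scene shows three things like the die. In the top view they are a small grey die on the board (268,272), a larger grey one on the bench (214,385) and a green one (275,142). The one wanted is the small grey one on the board. The press is at (438,240), with its nest at (438,260) and grip at (492,175). I'll check close crops next.

```bash
python3 - <<'E'
import cv2
a=cv2.imread("pics/top0.png")
b=cv2.resize(a[180:340,210:340],None,fx=4.5,fy=3.7*4.5/3.7*0.8,interpolation=cv2.INTER_CUBIC)
b=cv2.resize(a[185:335,215:335],None,fx=4,fy=4,interpolation=cv2.INTER_CUBIC)
cv2.imwrite("pics/board_crop.png",b)
b=cv2.resize(a[155:300,390:535],None,fx=4,fy=4,interpolation=cv2.INTER_CUBIC)
cv2.imwrite("pics/press_crop.png",b)
E
```

```text
(no output)
```

View pics/board_crop.png

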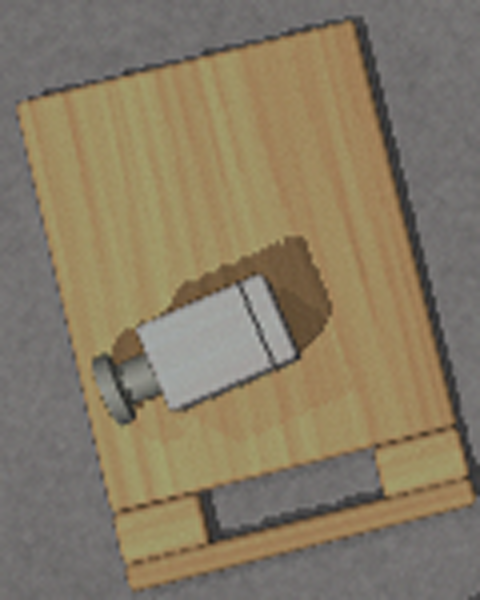

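View pics/press_crop.png

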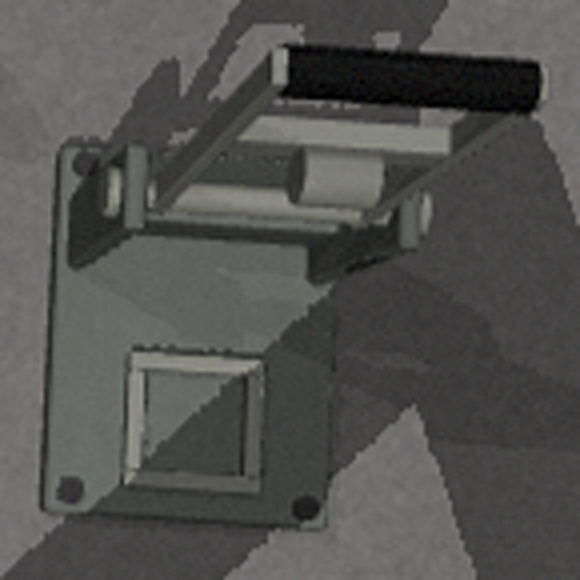

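The crop confirms the choice: a plain aluminium block with the foot line on its right, the punch on its left and its body shadow on the board. Its corners in the crop are about (137,326), (262,275), (298,357) and (180,410). The nest's lip is a square from (125,352) to (265,490) in the press crop. Next I'll cast these onto planes.

```bash
cat > h.py <<'E'
import numpy as np
from cell import telemetry, read_camera
import cv2
def ray(c,u,v,z):
    f=240/np.tan(np.radians(c["fovy"])/2)
    d=np.linalg.solve(c["R"],np.array([(u-c["cx"])/f,(v-c["cy"])/f,1.0])); o=-c["R"].T@c["t"]
    return o+d*(z-o[2])/d[2]
def proj(c,X):
    f=240/np.tan(np.radians(c["fovy"])/2)
    p=c["R"]@np.array(X)+c["t"]; return np.array([c["cx"]+f*p[0]/p[2],c["cy"]+f*p[1]/p[2]])
def shot(n,name,crop=None,k=1):
    c=read_camera(n); im=c["image"][:,:,::-1]
    if crop: x0,y0,x1,y1=crop; im=cv2.resize(im[y0:y1,x0:x1],None,fx=k,fy=k,interpolation=cv2.INTER_CUBIC)
    cv2.imwrite(f"pics/{name}.png",im); return c
E
python3 - <<'E'
from h import *
np.set_printoptions(precision=4,suppress=True)
c=read_camera("top")
def P(pts,x0,y0,z): return np.array([ray(c,(x+.5)/4-.5+x0,(y+.5)/4-.5+y0,z) for x,y in pts])
d=P([(137,326),(262,275),(298,357),(180,410)],215,185,.065)
print("die",d); print("edges",[np.linalg.norm(d[i]-d[(i+1)%4]) for i in range(4)]); print("ctr",d.mean(0))
a=(d[0]+d[3]-d[1]-d[2])/2; print("axis yaw",np.degrees(np.arctan2(a[1],a[0])))
hd=P([(118,385)],215,185,.065);print("head~",hd)
b=P([(18,103),(355,18),(473,503),(132,588)],215,185,.015)
print("board",b,[np.linalg.norm(b[i]-b[(i+1)%4]) for i in range(4)])
x=(b[0]+b[1]-b[2]-b[3])/2;print("board yaw",np.degrees(np.arctan2(x[1],x[0])))
n=P([(128,353),(266,353),(262,491),(125,487)],390,155,.03)
print("nest lip",n,[np.linalg.norm(n[i]-n[(i+1)%4]) for i in range(4)],n.mean(0))
x=(n[0]+n[1]-n[2]-n[3])/2;y=(n[0]+n[3]-n[1]-n[2])/2
print("press yaw x",np.degrees(np.arctan2(x[1],x[0])),"y",np.degrees(np.arctan2(y[1],y[0]))-90)
g=P([(278,68),(545,80)],390,155,.329);print("grip ends",g,g.mean(0),np.linalg.norm(g[0]-g[1]))
bp=P([(60,143),(325,525),(42,512)],390,155,.02);print("base",bp)
# second view
cs=read_camera("scene")
for X in [d.mean(0),n.mean(0),g.mean(0)]: print(X,proj(cs,X))
E
```

```text
die [[0.4994 0.206  0.065 ]
 [0.5249 0.1384 0.065 ]
 [0.4804 0.1201 0.065 ]
 [0.4539 0.1836 0.065 ]]
edges [np.float64(0.07221713326444149), np.float64(0.04817127968435528), np.float64(0.06887454459657942), np.float64(0.05063776662195571)]
ctr [0.4897 0.162  0.065 ]
axis yaw 111.6533123399278
head~ [[0.4681 0.2165 0.065 ]]
board [[0.6308 0.2786 0.015 ]
 [0.6748 0.0855 0.015 ]
 [0.3981 0.0267 0.015 ]
 [0.3567 0.2173 0.015 ]] [np.float64(0.19811731421442721), np.float64(0.28290866593904274), np.float64(0.19507161075863644), np.float64(0.28084018401241306)]
board yaw 12.300653933925366
nest lip [[ 0.5425 -0.1756  0.03  ]
 [ 0.5404 -0.2527  0.03  ]
 [ 0.4637 -0.246   0.03  ]
 [ 0.468  -0.1701  0.03  ]] [np.float64(0.0771472382593864), np.float64(0.07699799142147926), np.float64(0.07598364906389907), np.float64(0.07470642805292468)] [ 0.5036 -0.2111  0.03  ]
press yaw x -4.643308284716788 y -2.4012012610388496
grip ends [[ 0.6294 -0.1712  0.329 ]
 [ 0.6216 -0.2791  0.329 ]] [ 0.6255 -0.2251  0.329 ] 0.10811812304322863
base [[ 0.6647 -0.1454  0.02  ]
 [ 0.4439 -0.2831  0.02  ]
 [ 0.4555 -0.1253  0.02  ]]
[0.4897 0.162  0.065 ] [352.5561 282.7188]
[ 0.5036 -0.2111  0.03  ] [195.0534 320.76  ]
[ 0.6255 -0.2251  0.329 ] [169.4846 240.8313]
```

```bash
python3 - <<'E'
from h import *
im=cv2.imread("pics/scene0.png")
cv2.imwrite("pics/sc1.png",cv2.resize(im[220:390,130:400],None,fx=2.9,fy=2.9,interpolation=cv2.INTER_CUBIC))
E
```

```text
(no output)
```

View pics/sc1.png

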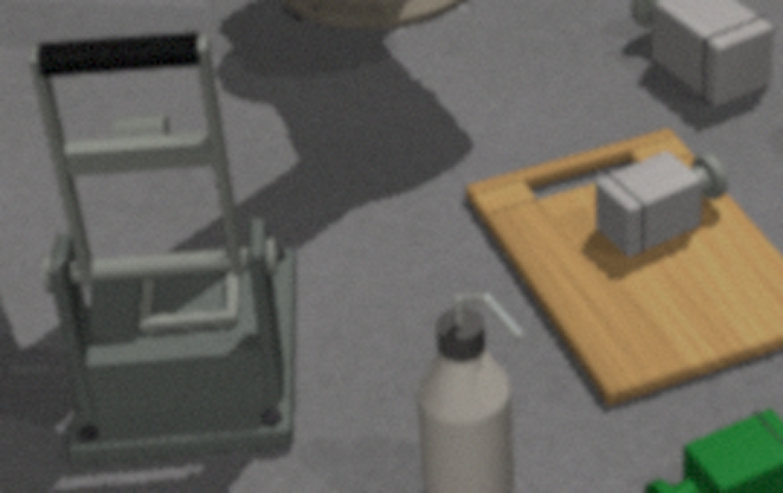

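The choice holds: the small grey die lies at (0.490, 0.162) with its axis at 112°. The measured sizes match those given (lip 76 mm, base 210 mm) and the scene view agrees. Now I'll move above the die's punch end.

```bash
python3 -m creep '[1,0.022,0.055,0,0.128, 1,0.022,0.055,0,0.128, 1,0.022,0.055,0,0.128, 1,0.022,0.055,0,0.128, 1,0.022,0.055,0,0.128, 1,0.022,0.055,0,0.128, 1,0.022,0.055,0,0.128, 1,0.022,0.055,0,0.128, 1,0.022,0.055,0,0.128, 1,0.022,0.055,0,0.128, 1,0.022,0.055,0,0.128, 1,0.022,0.055,0,0.128]' 10; python3 -c "
from h import *
s=telemetry.observe();print(s['time'],s['tool_pos'],s['tool_rot'])
"
```

```text
time: 1.75
tool_pos: [0.4797, 0.1983, 0.2518]
tool_rot: [3.135, 0.001, 1.994]
contact_force: [1.0, -1.0, 0.1]
opening: 0.0918
1.75 [0.47965242 0.19827485 0.25175724] [3.13524513e+00 1.40260382e-03 1.99421412e+00]
```

```bash
python3 - <<'E'
from h import *
c=shot("wrist","w1")
s=telemetry.observe();print(s['tool_pos'],s['tool_rot'])
import pickle; pickle.dump({k:v for k,v in c.items() if k!="image"},open("w1.pkl","wb"))
E
```

```text
[0.48139644 0.20415794 0.25142274] [ 3.13177422e+00 -1.94783139e-03  2.00228525e+00]
```

View pics/w1.png

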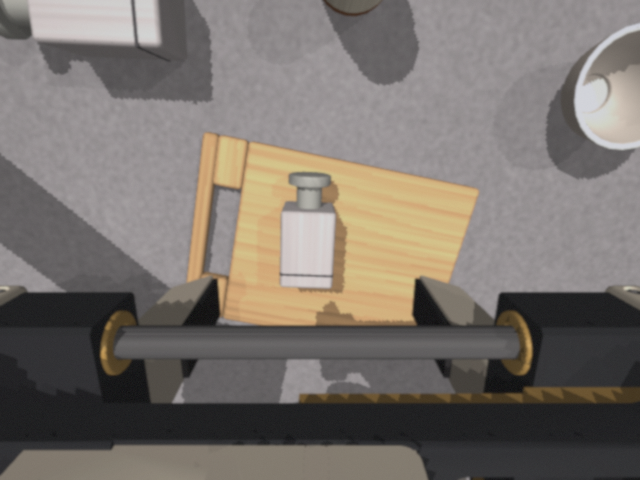

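The wrist view shows the die with its block corners at about (283,205), (335,207), (332,288) and (280,286), and the head at (310,180).

```bash
python3 - <<'E'
from h import *
import pickle
np.set_printoptions(precision=4,suppress=True)
c=pickle.load(open("w1.pkl","rb"))
im=cv2.imread("pics/w1.png")
cv2.imwrite("pics/w1c.png",cv2.resize(im[160:300,250:370],None,fx=4.2,fy=4.2,interpolation=cv2.INTER_CUBIC))
d=np.array([ray(c,u,v,.065) for u,v in [(283,206),(335,207),(332,276),(280,274)]])
print(d)
# true top face includes to foot edge at row ~?
for r in (274,286): print(ray(c,306,r,.065))
E
```

```text
[[0.4507 0.1946 0.065 ]
 [0.4932 0.2126 0.065 ]
 [0.5188 0.1514 0.065 ]
 [0.4733 0.1333 0.065 ]]
[0.4956 0.1433 0.065 ]
[0.5006 0.132  0.065 ]
```

View pics/w1c.png

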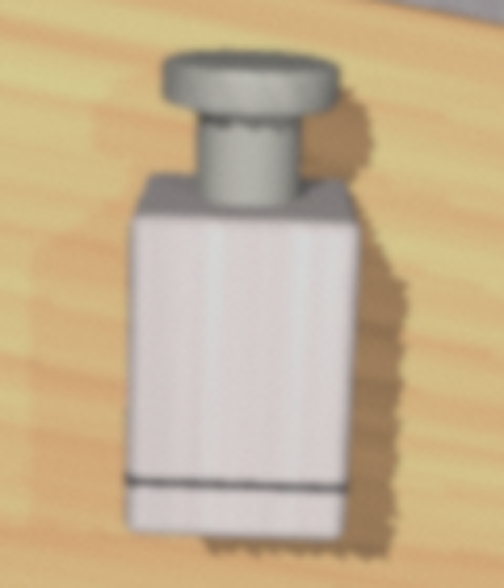

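```bash
python3 - <<'E'
from h import *
import pickle
np.set_printoptions(precision=4,suppress=True)
c=pickle.load(open("w1.pkl","rb"))
d=np.array([ray(c,250+(u+.5)/4.2-.5,160+(v+.5)/4.2-.5,.065) for u,v in [(132,214),(358,220),(343,537),(127,531)]])
print(d,d.mean(0),[np.linalg.norm(d[i]-d[(i+1)%4]) for i in range(4)])
a=(d[0]+d[1]-d[2]-d[3])/2;yaw=np.arctan2(a[1],a[0]);print(np.degrees(yaw),yaw)
a/=np.linalg.norm(a);print("foot",(d[2]+d[3])/2,"grasp",d.mean(0)+a*.0295)
s=telemetry.observe();print(s['tool_pos'],s['tool_rot'],s['time'])
h=[ray(c,250+u/4.2,160+v/4.2,.04) for u,v in [(252,52),(252,110)]];print(h)
E
```

```text
[[0.4507 0.19   0.065 ]
 [0.495  0.2085 0.065 ]
 [0.5231 0.1405 0.065 ]
 [0.4779 0.1219 0.065 ]] [0.4867 0.1652 0.065 ] [np.float64(0.04802101578620753), np.float64(0.0735850422056033), np.float64(0.0488625011643693), np.float64(0.07336853344612751)]
112.12584322165007 1.9569651407927597
foot [0.5005 0.1312 0.065 ] grasp [0.4756 0.1925 0.065 ]
[0.4814 0.2042 0.2514] [ 3.1318 -0.0019  2.0023] 1.8
[array([0.4615, 0.2286, 0.04  ]), array([0.4668, 0.2168, 0.04  ])]
```

```bash
python3 -m creep '[1,-0.004,-0.013,-0.04,-0.047, 1,0,0,-0.05,0, 1,0,0,-0.05,0, 1,0,0,-0.03,0, 1,0,0,0,0]' 10; python3 -c "
from h import *
s=telemetry.observe();print(s['time'],s['tool_pos'],s['tool_rot'])
shot('scene','s2',(230,180,470,360),3)
"
```

```text
time: 2.42
tool_pos: [0.4773, 0.1938, 0.0768]
tool_rot: [3.13, -0.002, 1.959]
contact_force: [0.2, -0.2, -0.2]
opening: 0.0918
2.425 [0.4772652  0.19378507 0.07676799] [ 3.12952333e+00 -1.74367273e-03  1.95945675e+00]
```

View pics/s2.png

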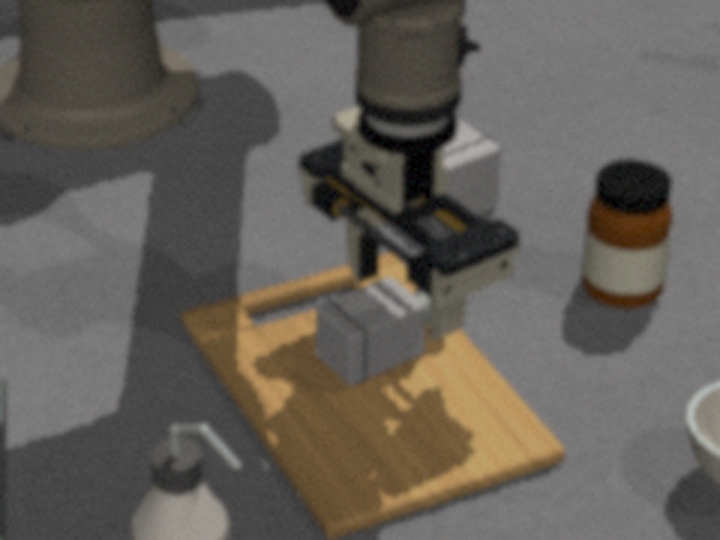

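The jaws straddle the block at its punch end. I'll go down and grip lightly.

```bash
python3 -m creep '[1,0,-0.003,-0.03,0, 1,0,0,0,0, 0,0,0,0,0, 0,0,0,0,0, 0,0,0,0,0, 0,0,0,0,0, 0,0,0,0,0]' 12; python3 -c "
from h import *
s=telemetry.observe();print(s['time'],s['tool_pos'],s['tool_rot'],s['opening'])
"
```

```text
time: 3.35
tool_pos: [0.4823, 0.1923, 0.0558]
tool_rot: [3.115, 0.0, 1.959]
contact_force: [-1.4, 0.4, -1.4]
opening: 0.0509
3.35 [0.48225126 0.19230173 0.05575083] [3.11531411e+00 2.52332303e-04 1.95942281e+00] 0.05087193613773983
```

```bash
python3 -c "
from h import *
s=telemetry.observe();print(s['qpos'],s['joint_efforts'],s['contact_force'],s['torque'])
shot('wrist','w2')
"
```

```text
[ 0.22950934  0.56459944  1.79376526  0.00569819  0.75724938 -0.16321065] [-1.65296649e-02 -4.72031987e+01 -1.73064888e+01  5.68092044e-02
 -3.62168429e-01 -4.44581278e-02] [-1.42399187  0.39946443 -1.36011728] [-0.0412058   0.08983539 -0.06341107]
```

View pics/w2.png

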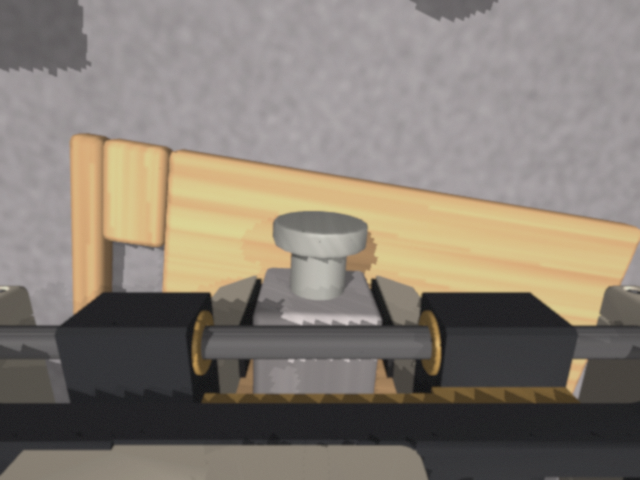

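Gripped at 50.9 mm. The tool sits 10 mm above the centre line, about 65 mm from the foot. I'll now pivot the die about its foot edge, in parts.

```bash
python3 -m creep '[0,0.0027,-0.0066,0.0107,0, 0,0.0033,-0.0082,0.0094,0, 0,0.0039,-0.0095,0.0077,0, 0,0,0,0,0]' 12; python3 -c "
from h import *
s=telemetry.observe();print(s['time'],s['tool_pos'],s['tool_rot'],s['opening'])
shot('scene','s3',(280,200,440,340),4)
"
```

```text
time: 3.9
tool_pos: [0.4932, 0.1657, 0.0849]
tool_rot: [3.115, 0.001, 1.959]
contact_force: [0.0, 0.3, -5.5]
opening: 0.0501
3.9 [0.49317892 0.16573102 0.08489798] [3.11542482e+00 6.45159140e-04 1.95912999e+00] 0.050114829631417265
```

View pics/s3.png

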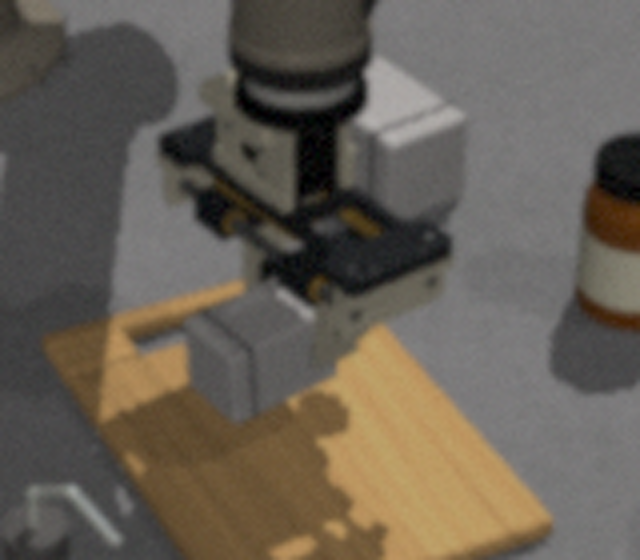

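The weight (−5.5 N) hangs in the grip and the die has stayed level, so the pads' friction holds it. I'll ease the grip so that it can swing foot-down.

```bash
python3 -m creep '[0,0,0,0,0, 0,0,0,0,0]' 8; python3 -c "
from h import *
s=telemetry.observe();print(s['time'],s['tool_pos'],s['contact_force'],s['torque'])
shot('scene','s4',(280,200,440,340),4)
"
```

```text
time: 4.2
tool_pos: [0.4922, 0.1661, 0.084]
tool_rot: [3.117, -0.0, 1.959]
contact_force: [-0.1, 0.2, -4.9]
opening: 0.0498
4.2 [0.49218374 0.16606184 0.08402512] [-0.11543632  0.15434633 -4.85012962] [ 0.06548763 -0.07096705  0.03072808]
```

View pics/s4.png

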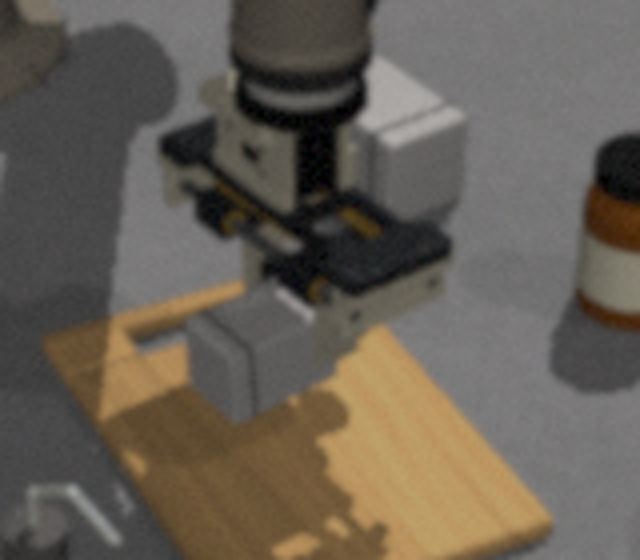

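```bash
python3 -m creep '[0,0,0,0,0, 0,0,0,0,0]' 5; python3 -c "
from h import *
s=telemetry.observe();print(s['time'],s['tool_pos'],s['contact_force'],s['torque'])
shot('scene','s5',(280,200,440,340),4)
"
```

```text
time: 4.5
tool_pos: [0.4919, 0.1664, 0.0838]
tool_rot: [3.118, -0.0, 1.96]
contact_force: [-0.5, 0.1, -3.7]
opening: 0.0498
4.5 [0.49190367 0.16638914 0.08382401] [-0.47497073  0.09851362 -3.67943493] [-0.03266002 -0.00122189 -0.06751024]
```

View pics/s5.png

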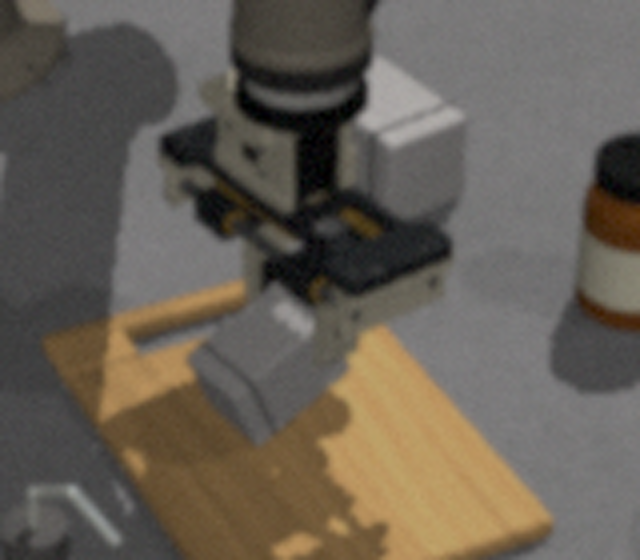

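The die swung and its foot edge is down. I'll go on along the arc with this light grip.

```bash
python3 -m creep '[0,0.0043,-0.0107,0.0058,0, 0,0.0046,-0.0114,0.004,0, 0,0.0048,-0.0119,0.0025,0, 0,0,0,0,0]' 5; python3 -c "
from h import *
s=telemetry.observe();print(s['time'],s['tool_pos'],s['contact_force'],s['torque'])
shot('scene','s6',(280,200,440,340),4)
"
```

```text
time: 5.05
tool_pos: [0.507, 0.1293, 0.0972]
tool_rot: [3.117, 0.001, 1.959]
contact_force: [-0.0, -0.2, -6.0]
opening: 0.0498
5.05 [0.5070372  0.12927162 0.09724184] [-0.02419533 -0.23537244 -5.97278852] [ 0.04971869 -0.01874073 -0.00825829]
```

View pics/s6.png

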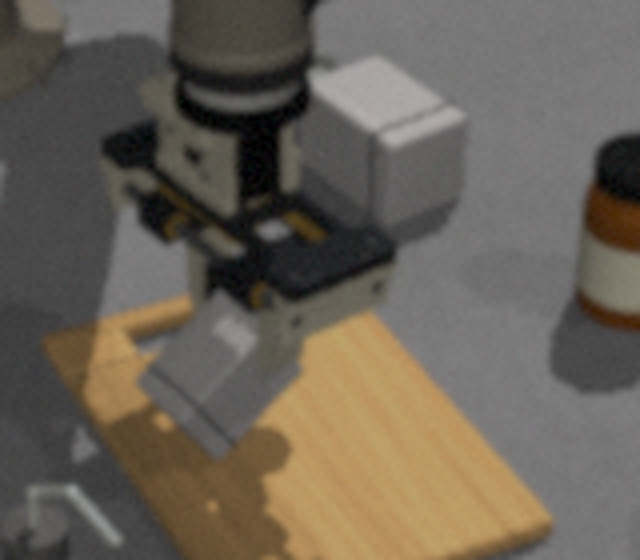

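It now hangs at about 45° and is getting near the board's −y edge. I'll carry it slowly back towards +y before tipping it on over its foot edge.

```bash
python3 -m creep '[0,-0.002,0.005,0.002,0, 0,-0.003,0.0075,0,0, 0,-0.003,0.0075,0,0, 0,-0.003,0.0075,0,0, 0,-0.002,0.006,0,0, 0,-0.001,0.003,-0.003,0, 0,0,0,-0.004,0, 0,0,0,0,0]' 5; python3 -c "
from h import *
s=telemetry.observe();print(s['time'],s['tool_pos'],s['contact_force'],s['torque'])
shot('scene','s7',(280,200,440,340),4)
"
```

```text
time: 6.1
tool_pos: [0.4913, 0.171, 0.0924]
tool_rot: [3.116, -0.001, 1.962]
contact_force: [-1.6, -0.2, -2.3]
opening: 0.05
6.1 [0.49126865 0.17101883 0.09237707] [-1.56796055 -0.21826009 -2.34766457] [-0.10904832  0.05221307 -0.04323327]
```

View pics/s7.png

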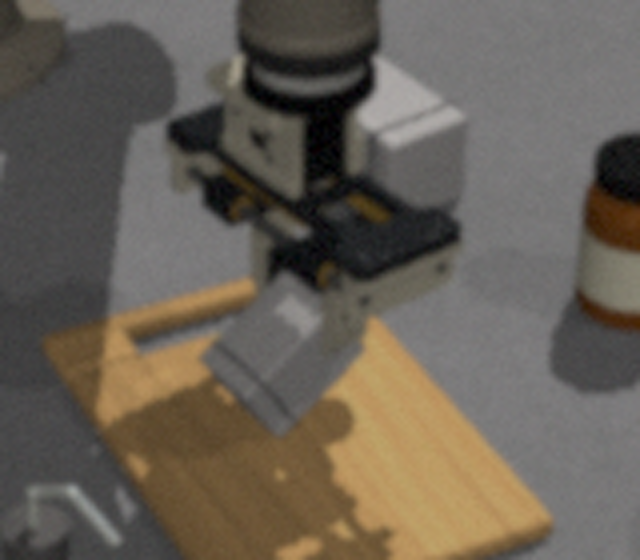

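```bash
python3 -m creep '[0,0.0041,-0.0102,0.001,0, 0,0.0041,-0.0102,0,0, 0,0.0041,-0.0102,-0.0015,0, 0,0,0,0,0]' 5; python3 -c "
from h import *
s=telemetry.observe();print(s['time'],s['tool_pos'],s['contact_force'],s['torque'])
shot('scene','s8',(280,200,440,340),4)
"
```

```text
time: 6.65
tool_pos: [0.5049, 0.1386, 0.0941]
tool_rot: [3.114, -0.001, 1.96]
contact_force: [0.6, 0.3, -2.6]
opening: 0.0506
6.65 [0.50492313 0.13858028 0.09412435] [ 0.60834584  0.28455157 -2.55308448] [ 0.15222725  0.05202455 -0.04285993]
```

View pics/s8.png

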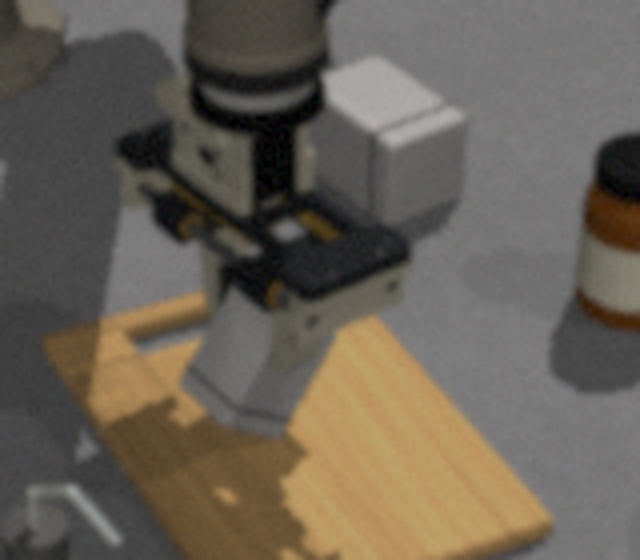

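It is tipping well, now about 70°. Continuing.

```bash
python3 -m creep '[0,0.0038,-0.0095,-0.0025,0, 0,0.003,-0.007,-0.003,0, 0,0,0,0,0]' 5; python3 -c "
from h import *
s=telemetry.observe();print(s['time'],s['tool_pos'],s['contact_force'],s['torque'])
shot('scene','s9',(280,200,440,340),4)
"
```

```text
time: 7.08
tool_pos: [0.5125, 0.121, 0.0894]
tool_rot: [3.112, 0.0, 1.961]
contact_force: [-1.0, 0.6, -0.3]
opening: 0.0506
7.075 [0.51254596 0.12099345 0.08943558] [-1.04723278  0.61289444 -0.30931255] [ 0.01820143  0.14361316 -0.02358529]
```

View pics/s9.png

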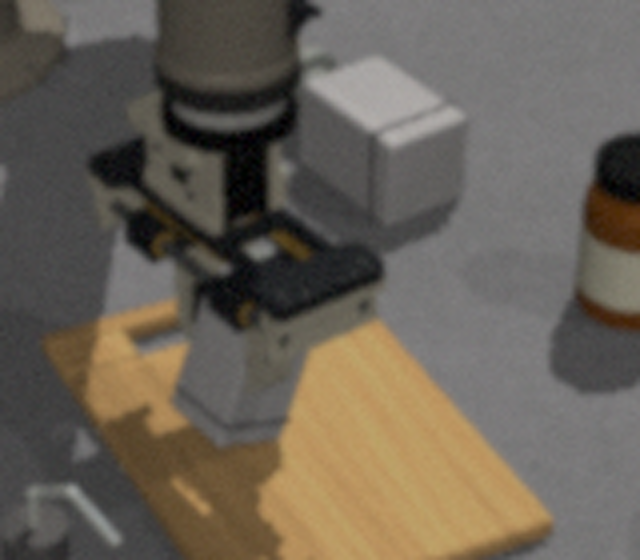

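```bash
python3 -m creep '[0,0.003,-0.007,-0.003,0, 0,0.001,-0.002,-0.002,0, 0,0,0,0,0]' 5; python3 -c "
from h import *
s=telemetry.observe();print(s['time'],s['tool_pos'],s['contact_force'],s['torque'])
shot('scene','s10',(280,200,440,340),4)
"
```

```text
time: 7.5
tool_pos: [0.5174, 0.1114, 0.0846]
tool_rot: [3.111, 0.002, 1.962]
contact_force: [0.0, -0.7, 1.7]
opening: 0.0508
7.5 [0.5174429  0.11141414 0.08460469] [ 0.01340082 -0.71458079  1.69296473] [-0.23742522  0.16659222  0.03811775]
```

View pics/s10.png

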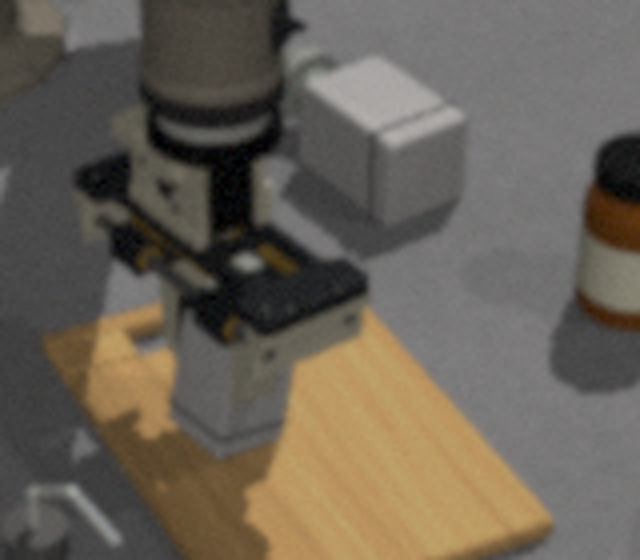

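It stands upright with the board now pushing back at +1.7 N. I'll let go and rise.

```bash
python3 -m creep '[0.6,0,0,0,0, 0.65,0,0,0,0, 0.9,0,0,0,0, 1,0,0,0,0, 1,0,0,0.03,0, 1,0,0,0.05,0, 1,0,0,0.05,0, 1,-0.015,0.035,0.02,0, 1,0,0,0,0]' 5; python3 -c "
from h import *
s=telemetry.observe();print(s['time'],s['tool_pos'],s['contact_force'],s['torque'],s['tool_rot'])
shot('scene','s11',(280,200,440,340),4)
c=shot('top','t11',(200,180,360,320),4)
c=shot('wrist','w11')
import pickle; pickle.dump({k:v for k,v in c.items() if k!='image'},open('w11.pkl','wb'))
"
```

```text
time: 8.68
tool_pos: [0.5006, 0.1481, 0.2381]
tool_rot: [3.112, -0.001, 1.962]
contact_force: [-0.3, -0.9, -0.2]
opening: 0.0921
8.675 [0.50059653 0.14813404 0.23805608] [-0.27895403 -0.87338568 -0.24820505] [ 0.01936755 -0.1379237  -0.00498757] [ 3.11217403e+00 -8.07686106e-04  1.96159217e+00]
```

View pics/s11.png

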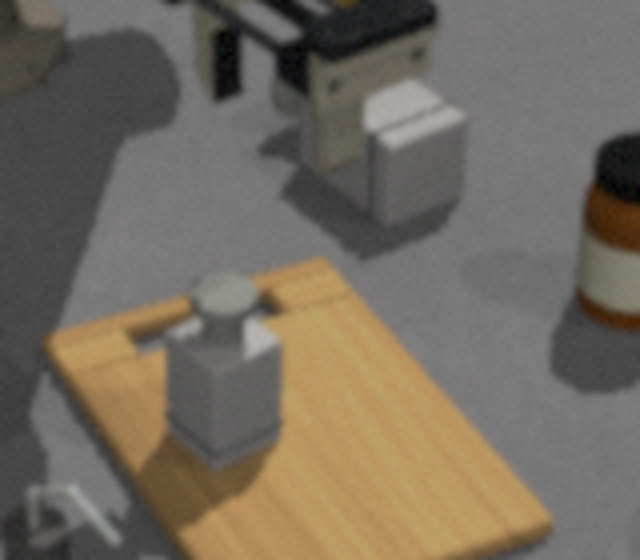

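View pics/t11.png

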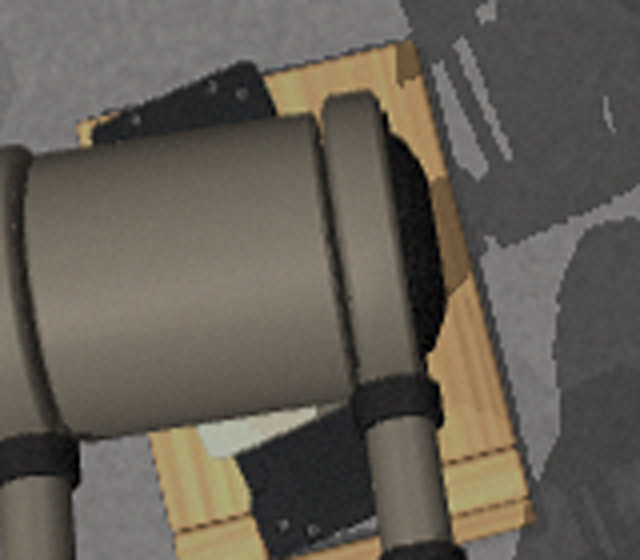

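View pics/w11.png

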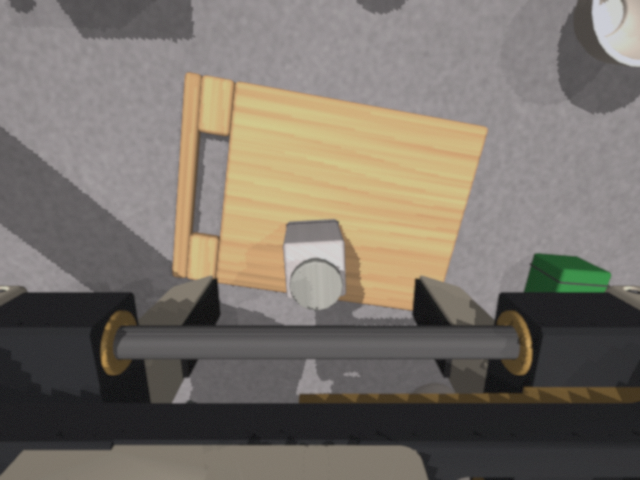

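Both views show the die standing on the board with the punch up. In the wrist view the head centre is at (315,284) and the block's top edge runs from (286,243) to (343,241). Next I'll measure the pose for regrasping.

```bash
python3 - <<'E'
from h import *
import pickle
np.set_printoptions(precision=4,suppress=True)
c=pickle.load(open("w11.pkl","rb"))
im=cv2.imread("pics/w11.png")
cv2.imwrite("pics/w11c.png",cv2.resize(im[210:320,270:360],None,fx=5,fy=5,interpolation=cv2.INTER_CUBIC))
cv2.imwrite("pics/s11c.png",cv2.resize(im[0:1,0:1],None,fx=5,fy=5))
hc=ray(c,315.5,284,.120); l=ray(c,289.5,284,.12); r=ray(c,341.5,284,.12)
print("head",hc,np.linalg.norm(l-r))
E
```

```text
head [0.5166 0.1153 0.12  ] 0.03841326166290248
```

View pics/w11c.png

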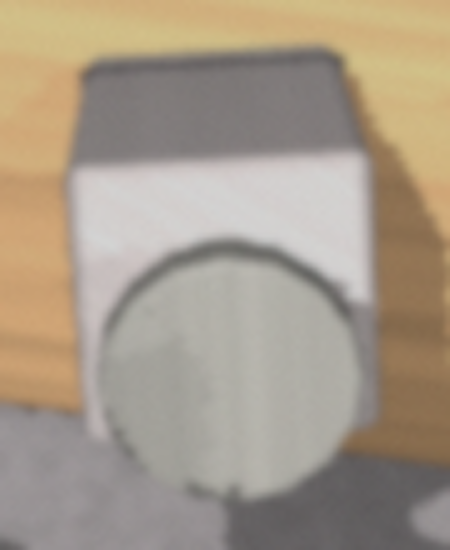

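```bash
python3 - <<'E'
from h import *
import pickle
np.set_printoptions(precision=4,suppress=True)
c=pickle.load(open("w11.pkl","rb"))
f=lambda u,v,z: ray(c,270+(u+.5)/5-.5,210+(v+.5)/5-.5,z)
a,b=f(70,166,.09),f(368,150,.09)
e=b-a; yaw=np.arctan2(e[1],e[0]); print("edge",a,b,np.linalg.norm(e),"yaw",yaw, "=> die axis yaw",yaw+np.pi/2)
n=np.array([e[1],-e[0],0])/np.linalg.norm(e)
print("ctr from edge",(a+b)/2+n*.025)
for z in (.118,.124): print("head",f(230,372,z),np.linalg.norm(f(100,372,z)-f(360,372,z)))
a,b=f(80,75,.015),f(340,55,.015); print(a,b,np.linalg.norm(a-b))
s=telemetry.observe();print(s['tool_pos'],s['tool_rot'])
E
```

```text
edge [0.4852 0.1268 0.09  ] [0.5283 0.147  0.09  ] 0.047645263683073674 yaw 0.4369208885723274 => die axis yaw 2.007717215367224
ctr from edge [0.5173 0.1143 0.09  ]
head [0.517  0.1146 0.118 ] 0.03872242466424184
head [0.5159 0.117  0.124 ] 0.03779673990848098
[0.4848 0.1213 0.015 ] [0.5314 0.1444 0.015 ] 0.052025038355064356
[0.5006 0.1461 0.2355] [ 3.1166 -0.001   1.9594]
```

```bash
python3 -m creep '[1,0.016,-0.0315,0,0.05, 1,0,0,0,0, 1,0,0,-0.045,0, 1,0,0,-0.045,0, 1,0,0,-0.04,0, 1,0,0,0,0]' 30; python3 -c "
from h import *
s=telemetry.observe();print(s['time'],s['tool_pos'],s['contact_force'],s['torque'],s['tool_rot'])
shot('scene','s12',(280,200,440,340),4)
"
```

```text
time: 9.57
tool_pos: [0.5147, 0.1116, 0.0972]
tool_rot: [3.125, -0.005, 2.004]
contact_force: [0.5, 0.1, 0.7]
opening: 0.0919
9.575 [0.51472044 0.11160003 0.09717015] [0.47012675 0.05589054 0.70648024] [ 0.00252821 -0.05393359  0.02714708] [ 3.12487364 -0.00471982  2.00406275]
```

View pics/s12.png

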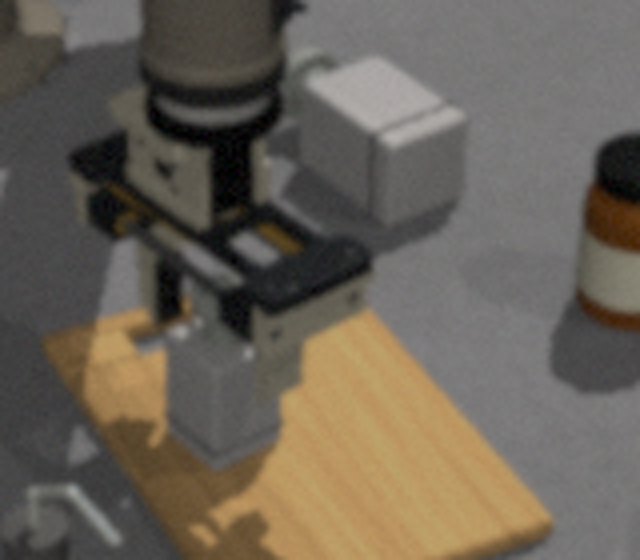

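```bash
python3 -m creep '[1,0.0025,0.003,-0.009,0, 1,0,0,-0.001,0, 0,0,0,0,0, 0,0,0,0,0, 0,0,0,0,0, 0,0,0,0,0, 0,0,0,0,0]' 30; python3 -c "
from h import *
s=telemetry.observe();print(s['time'],s['tool_pos'],s['contact_force'],s['torque'],s['tool_rot'],s['opening'])
"
```

```text
time: 10.5
tool_pos: [0.5202, 0.115, 0.0931]
tool_rot: [3.116, -0.001, 2.004]
contact_force: [-2.5, -1.4, 1.8]
opening: 0.0498
10.5 [0.52023152 0.11499252 0.09306519] [-2.48685636 -1.4136917   1.79122702] [-0.22126136  0.39597873  0.00727249] [ 3.11649788e+00 -1.07003183e-03  2.00420493e+00] 0.049810868263944104
```

```bash
python3 -m creep '[0,0,0,0.02,0, 0,0,0,0.05,0, 0,0,0,0.05,0, 0,0,0,0.05,0, 0,0,0,0,0]' 30; python3 -c "
from h import *
s=telemetry.observe();print(s['time'],s['tool_pos'],s['contact_force'],s['torque'],s['tool_rot'],s['opening'])
c=read_camera('scene');print('bottle',ray(c,292,392,0),ray(c,289,330,.2))
shot('scene','s13',(230,100,470,340),2.4)
"
```

```text
time: 11.12
tool_pos: [0.5177, 0.1151, 0.263]
tool_rot: [3.124, -0.005, 2.004]
contact_force: [-0.4, -1.3, -5.9]
opening: 0.0499
11.125 [0.51768681 0.11507121 0.26304042] [-0.39705681 -1.32003825 -5.86878211] [ 0.02920151 -0.15295142 -0.00591923] [ 3.12365312 -0.00485011  2.00362834] 0.04993074265537931
bottle [ 0.73712514 -0.02753457  0.        ] [ 0.77301091 -0.03087834  0.2       ]
```

View pics/s13.png

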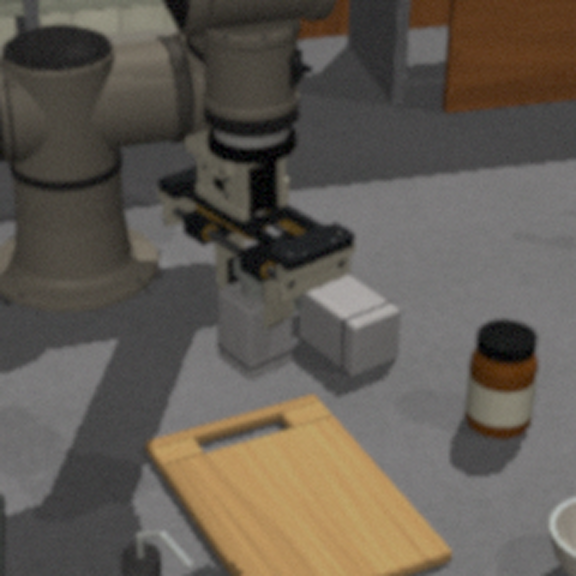

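The die is held upright at 6 N. Now over to the nest, turning 61° to square it with the press.

```bash
python3 -m creep '[0,-0.002,-0.036,0,0.12, 0,-0.002,-0.04,0,0.132, 0,-0.002,-0.04,0,0.132, 0,-0.002,-0.04,0,0.132, 0,-0.002,-0.04,0,0.132, 0,-0.002,-0.04,0,0.132, 0,-0.002,-0.04,0,0.132, 0,0,-0.036,0,0.12, 0,0,0,0,0, 0,0,0,0,0]' 30; python3 -c "
from h import *
s=telemetry.observe();print(s['time'],s['tool_pos'],s['contact_force'],s['tool_rot'],s['opening'])
c=shot('scene','s14',(100,130,300,390),2.3)
c=shot('wrist','w14')
c=shot('top','t14',(370,140,540,310),3.5)
"
```

```text
time: 12.48
tool_pos: [0.4893, -0.2027, 0.2299]
tool_rot: [3.136, -0.052, 3.07]
contact_force: [-0.7, 0.1, -5.8]
opening: 0.0498
12.475 [ 0.48931118 -0.20270077  0.22991179] [-0.68770936  0.12890917 -5.78203662] [ 3.13587365 -0.052472    3.07029264] 0.04983743086830809
```

View pics/s14.png

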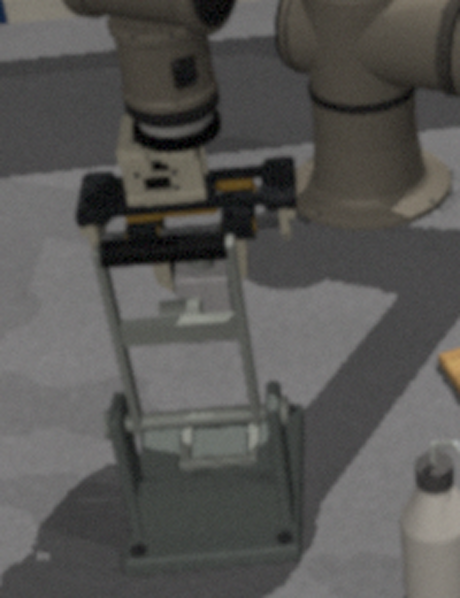

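View pics/w14.png

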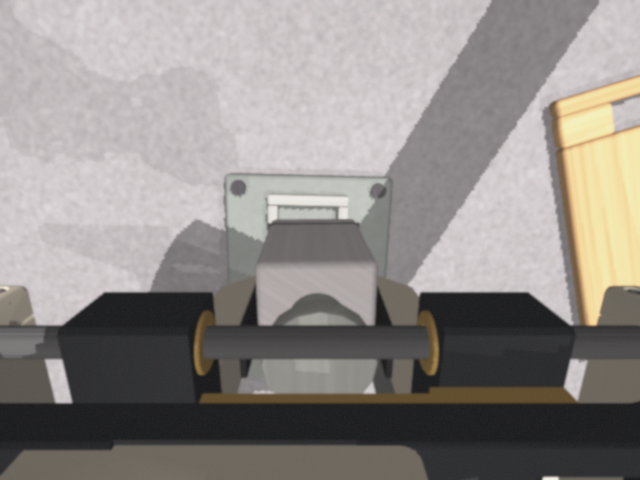

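View pics/t14.png

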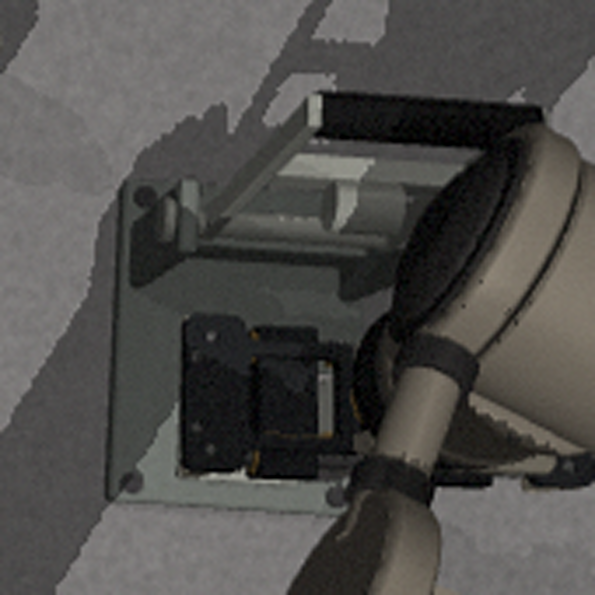

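The tool has drifted to a 3° pitch, about the jaw axis. I'll measure the die against the nest in this wrist view, using the lip's front edge at (268–348,197) and the plate's front edge at (227,175)–(391,178).

```bash
python3 - <<'E'
from h import *
np.set_printoptions(precision=4,suppress=True)
c=read_camera("wrist"); im=c["image"][:,:,::-1]; cv2.imwrite("pics/w15.png",im)
cv2.imwrite("pics/w15c.png",cv2.resize(im[160:310,210:410],None,fx=4,fy=4,interpolation=cv2.INTER_CUBIC))
import pickle; pickle.dump({k:v for k,v in c.items() if k!='image'},open('w15.pkl','wb'))
s=telemetry.observe();print(s['tool_pos'],s['tool_rot'])
E
```

```text
[ 0.4902 -0.2025  0.2317] [ 3.1377 -0.0494  3.0723]
```

View pics/w15c.png

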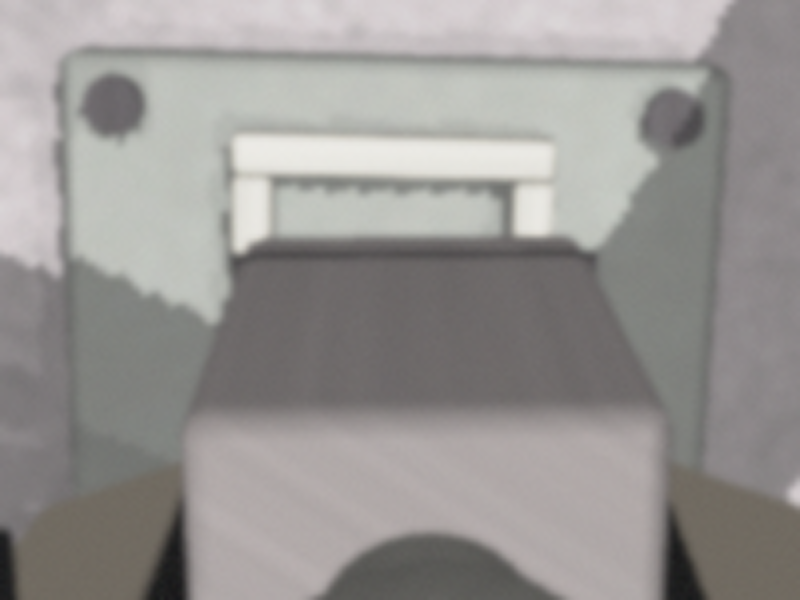

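```bash
python3 - <<'E'
from h import *
import pickle
np.set_printoptions(precision=4,suppress=True)
c=pickle.load(open("w15.pkl","rb"))
f=lambda u,v,z: ray(c,210+(u+.5)/4-.5,160+(v+.5)/4-.5,z)
def seg(n,p,q,z):
    a,b=f(*p,z),f(*q,z); e=a-b
    if e[1]<0:e=-e
    yaw=np.arctan2(-e[0],e[1]); x=np.array([np.cos(yaw),np.sin(yaw),0]); print(n,a,b,"len",np.linalg.norm(e),"yaw",yaw,"mid",(a+b)/2); return (a+b)/2,x
m,x=seg("lip",(232,133),(555,140),.03); print("  nest",m+.038*x)
m,x=seg("lip inner",(272,180),(515,185),.03); print("  nest",m+.028*x)
m,x=seg("base",(65,50),(727,68),.02); print("  nest",m+.055*x)
m,x=seg("die bot",(240,252),(596,256),.2317-.078); print("  foot",m+.025*x)
m,x=seg("die top",(188,412),(662,412),.2317-.003); print("  top",m+.025*x)
E
```

```text
lip [ 0.4589 -0.2442  0.03  ] [ 0.4658 -0.17    0.03  ] len 0.0745299728789191 yaw -0.09238076861455093 mid [ 0.4624 -0.2071  0.03  ]
  nest [ 0.5002 -0.2106  0.03  ]
lip inner [ 0.4704 -0.2361  0.03  ] [ 0.4756 -0.1798  0.03  ] len 0.05649294848823191 yaw -0.09158669623034298 mid [ 0.473 -0.208  0.03 ]
  nest [ 0.5009 -0.2105  0.03  ]
base [ 0.438  -0.2826  0.02  ] [ 0.4531 -0.128   0.02  ] len 0.15533467601992254 yaw -0.09732371328440166 mid [ 0.4455 -0.2053  0.02  ]
  nest [ 0.5003 -0.2106  0.02  ]
die bot [ 0.4622 -0.2281  0.1537] [ 0.4666 -0.1752  0.1537] len 0.05307674933216671 yaw -0.08252678467397914 mid [ 0.4644 -0.2016  0.1537]
  foot [ 0.4893 -0.2037  0.1537]
die top [ 0.463  -0.2245  0.2287] [ 0.4664 -0.1775  0.2287] len 0.04714063328131915 yaw -0.0715893274876297 mid [ 0.4647 -0.201   0.2287]
  top [ 0.4896 -0.2028  0.2287]
```

```bash
python3 -m creep '[0,0.011,-0.007,0,-0.018, 0,0,0,-0.03,0, 0,0,0,-0.04,0, 0,0,0,-0.03,0, 0,0,0,0,0]' 30; python3 - <<'E'
from h import *
np.set_printoptions(precision=4,suppress=True)
c=read_camera("wrist"); im=c["image"][:,:,::-1]; cv2.imwrite("pics/w16.png",im)
cv2.imwrite("pics/w16c.png",cv2.resize(im[160:310,210:410],None,fx=4,fy=4,interpolation=cv2.INTER_CUBIC))
import pickle; pickle.dump({k:v for k,v in c.items() if k!='image'},open('w16.pkl','wb'))
s=telemetry.observe();print(s['tool_pos'],s['tool_rot'])
shot('scene','s16',(100,160,300,390),2.5)
E
```

```text
time: 13.3
tool_pos: [0.5062, -0.2098, 0.1312]
tool_rot: [3.141, -0.042, 3.053]
contact_force: [-0.2, 1.1, -5.3]
opening: 0.0498
[ 0.5071 -0.2104  0.1327] [-3.1409 -0.0389  3.053 ]
```

View pics/w16c.png

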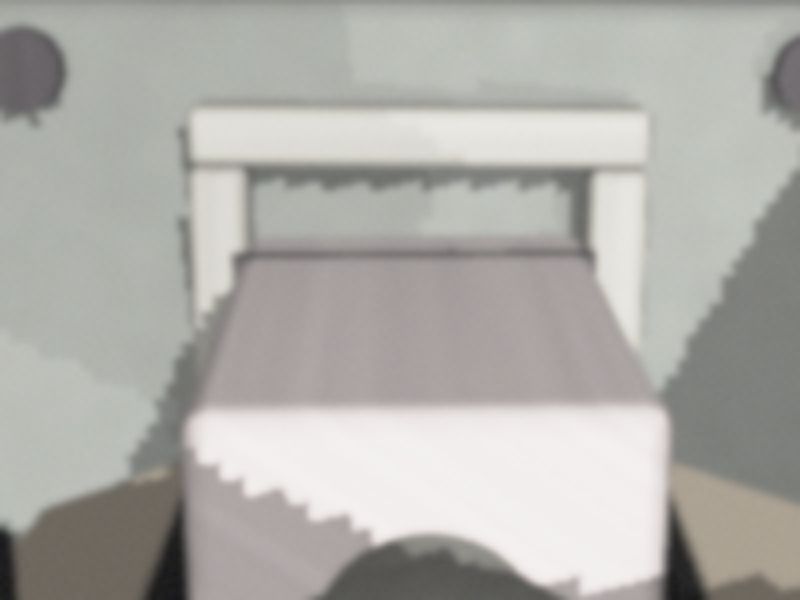

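View pics/s16.png

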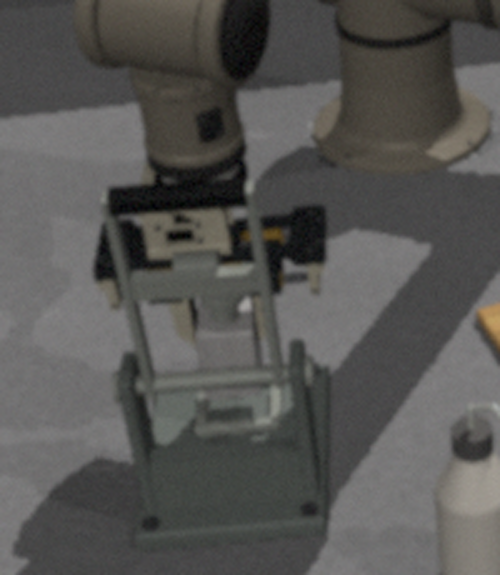

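```bash
python3 - <<'E'
from h import *
import pickle
np.set_printoptions(precision=4,suppress=True)
c=pickle.load(open("w16.pkl","rb"))
f=lambda u,v,z: ray(c,210+(u+.5)/4-.5,160+(v+.5)/4-.5,z)
def seg(n,p,q,z,o):
    a,b=f(*p,z),f(*q,z); e=a-b
    if e[1]<0:e=-e
    yaw=np.arctan2(-e[0],e[1]); x=np.array([np.cos(yaw),np.sin(yaw),0]); print(n,"len",np.linalg.norm(e),"yaw",yaw,"mid",(a+b)/2,"ctr",(a+b)/2+o*x)
seg("lip",(188,107),(648,110),.03,.038)
seg("lip inner",(246,165),(593,166),.03,.028)
z=.1327
for d in (.072,.078,):
  seg("line",(238,254),(595,254),z-d+.014,.025)
  seg("foot",(247,238),(588,239),z-d,.025)
seg("top",(188,408),(666,406),z-.003,.025)
E
```

```text
lip len 0.07424059059541134 yaw -0.0956066491959712 mid [ 0.4625 -0.2073  0.03  ] ctr [ 0.5003 -0.211   0.03  ]
lip inner len 0.05654371950541896 yaw -0.0920371908939355 mid [ 0.4717 -0.2079  0.03  ] ctr [ 0.4996 -0.2105  0.03  ]
line len 0.04792251871842959 yaw -0.0891902340372294 mid [ 0.4766 -0.2087  0.0747] ctr [ 0.5015 -0.2109  0.0747]
foot len 0.04897578698697637 yaw -0.09217272926304645 mid [ 0.4774 -0.2087  0.0607] ctr [ 0.5023 -0.211   0.0607]
line len 0.04941732505324953 yaw -0.08919023403722973 mid [ 0.478  -0.2088  0.0687] ctr [ 0.5029 -0.211   0.0687]
foot len 0.050399804625509546 yaw -0.09217272926304566 mid [ 0.4787 -0.2088  0.0547] ctr [ 0.5036 -0.2111  0.0547]
top len 0.047058495576731335 yaw -0.08489702986645899 mid [ 0.4801 -0.2077  0.1297] ctr [ 0.505  -0.2098  0.1297]
```

The foot is at (0.5036, −0.211) and the nest at (0.500, −0.2107). That needs −3.5 mm in x, with y and yaw already right.

```bash
python3 -m creep '[0,-0.004,0,-0.008,0, 0,0,0,-0.005,0, 0,0,0,0,0]' 30; python3 - <<'E'
from h import *
np.set_printoptions(precision=4,suppress=True)
c=read_camera("wrist"); im=c["image"][:,:,::-1]
cv2.imwrite("pics/w17c.png",cv2.resize(im[160:310,210:410],None,fx=4,fy=4,interpolation=cv2.INTER_CUBIC))
import pickle; pickle.dump({k:v for k,v in c.items() if k!='image'},open('w17.pkl','wb'))
s=telemetry.observe();print(s['tool_pos'],s['tool_rot'])
E
```

```text
time: 13.78
tool_pos: [0.5051, -0.2117, 0.1233]
tool_rot: [-3.137, -0.031, 3.053]
contact_force: [0.1, 0.2, -5.3]
opening: 0.0498
[ 0.5052 -0.2117  0.1234] [-3.137  -0.031   3.0529]
```

View pics/w17c.png

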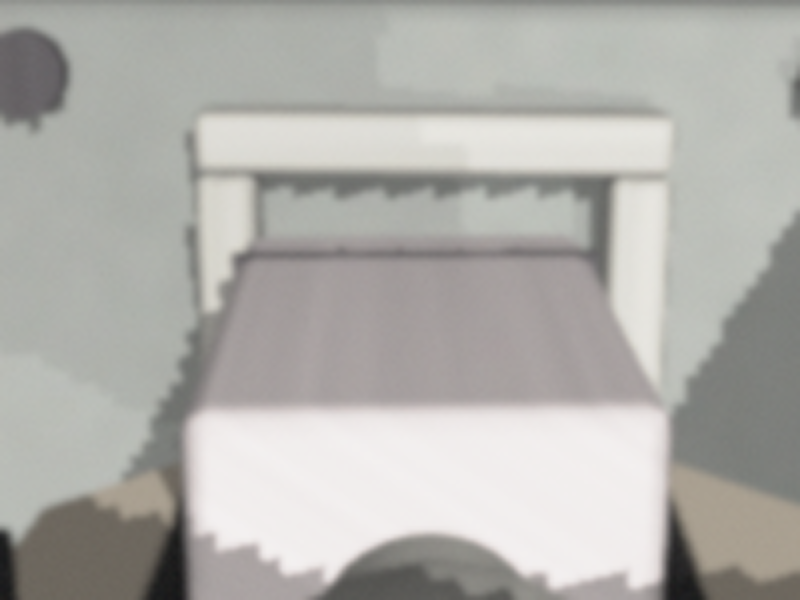

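```bash
cat > seg.py <<'E'
from h import *
import pickle
np.set_printoptions(precision=4,suppress=True)
def mk(p):
    c=pickle.load(open(p,"rb"))
    f=lambda u,v,z: ray(c,210+(u+.5)/4-.5,160+(v+.5)/4-.5,z)
    def seg(n,p,q,z,o):
        a,b=f(*p,z),f(*q,z); e=a-b
        if e[1]<0:e=-e
        yaw=np.arctan2(-e[0],e[1]); x=np.array([np.cos(yaw),np.sin(yaw),0]); print(n,"len %.4f yaw %.3f"%(np.linalg.norm(e),yaw),"ctr",(a+b)/2+o*x)
    return seg
E
python3 - <<'E'
from seg import *
seg=mk("w17.pkl");z=.1234
seg("lip",(197,113),(672,117),.03,.038)
seg("lip inner",(256,173),(611,177),.03,.028)
seg("line",(240,253),(595,255),z-.064,.025)
seg("foot",(250,238),(588,240),z-.078,.025)
seg("top",(188,408),(666,406),z-.003,.025)
E
```

```text
lip len 0.0740 yaw -0.097 ctr [ 0.5004 -0.2108  0.03  ]
lip inner len 0.0559 yaw -0.100 ctr [ 0.4999 -0.2109  0.03  ]
line len 0.0494 yaw -0.094 ctr [ 0.5027 -0.2133  0.0594]
foot len 0.0502 yaw -0.094 ctr [ 0.5036 -0.2133  0.0454]
top len 0.0474 yaw -0.083 ctr [ 0.5043 -0.2117  0.1204]
```

```bash
python3 -m creep '[0,-0.004,0.0025,-0.005,0, 0,0,0,0,0]' 30; python3 - <<'E'
from h import *
np.set_printoptions(precision=4,suppress=True)
c=read_camera("wrist"); im=c["image"][:,:,::-1]
cv2.imwrite("pics/w18c.png",cv2.resize(im[160:310,210:410],None,fx=4,fy=4,interpolation=cv2.INTER_CUBIC))
import pickle; pickle.dump({k:v for k,v in c.items() if k!='image'},open('w18.pkl','wb'))
s=telemetry.observe();print(s['tool_pos'],s['tool_rot'])
E
```

```text
time: 14.08
tool_pos: [0.5009, -0.2091, 0.1184]
tool_rot: [-3.137, -0.031, 3.053]
contact_force: [-0.2, -0.7, -6.2]
opening: 0.0498
[ 0.5014 -0.2094  0.1187] [-3.1364 -0.0296  3.0528]
```

View pics/w18c.png

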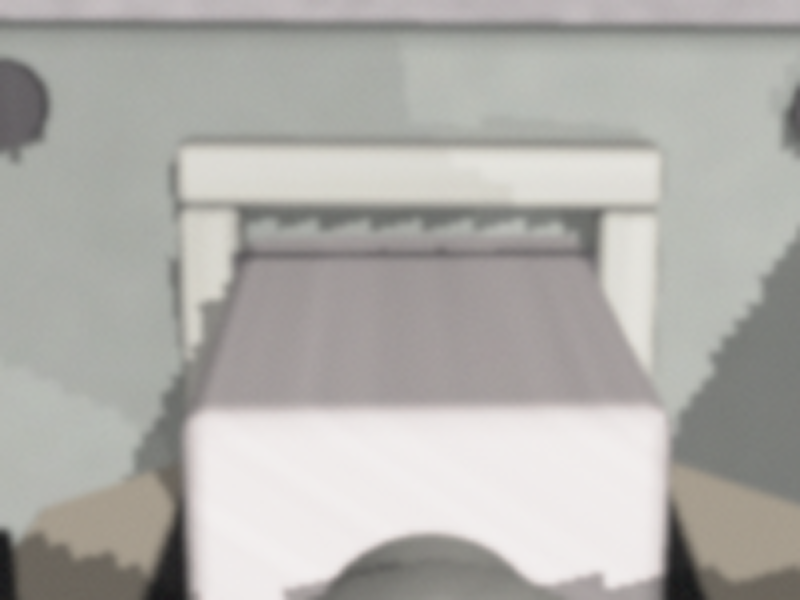

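```bash
python3 - <<'E'
from seg import *
seg=mk("w18.pkl");z=.1187
seg("lip",(178,144),(660,148),.03,.038)
seg("lip inner",(238,205),(602,208),.03,.028)
seg("line",(240,253),(595,255),z-.064,.025)
seg("foot",(248,238),(586,240),z-.078,.025)
E
```

```text
lip len 0.0739 yaw -0.097 ctr [ 0.5002 -0.211   0.03  ]
lip inner len 0.0564 yaw -0.096 ctr [ 0.4996 -0.2107  0.03  ]
line len 0.0494 yaw -0.094 ctr [ 0.4985 -0.2107  0.0547]
foot len 0.0502 yaw -0.094 ctr [ 0.4994 -0.211   0.0407]
```

It is aligned within 1 mm. Going down into the nest in small steps.

```bash
python3 -m creep '[0,0,0,-0.006,0, 0,0,0,-0.006,0, 0,0,0,0,0]' 30;python3 -m creep '[0,0,0,-0.004,0, 0,0,0,0,0]' 30; python3 -c "
from h import *
shot('wrist','w19c',(210,160,410,310),4)
s=telemetry.observe();print(s['tool_pos'],s['tool_rot'])"
```

```text
time: 14.5
tool_pos: [0.5015, -0.2094, 0.1059]
tool_rot: [-3.136, -0.03, 3.053]
contact_force: [-0.6, -1.4, -5.3]
opening: 0.0502
time: 14.75
tool_pos: [0.5016, -0.2095, 0.1015]
tool_rot: [-3.136, -0.03, 3.053]
contact_force: [-1.2, 0.2, -5.4]
opening: 0.0499
[ 0.50171238 -0.20955672  0.10174193] [-3.13617503 -0.02911062  3.05275492]
```

View pics/w19c.png

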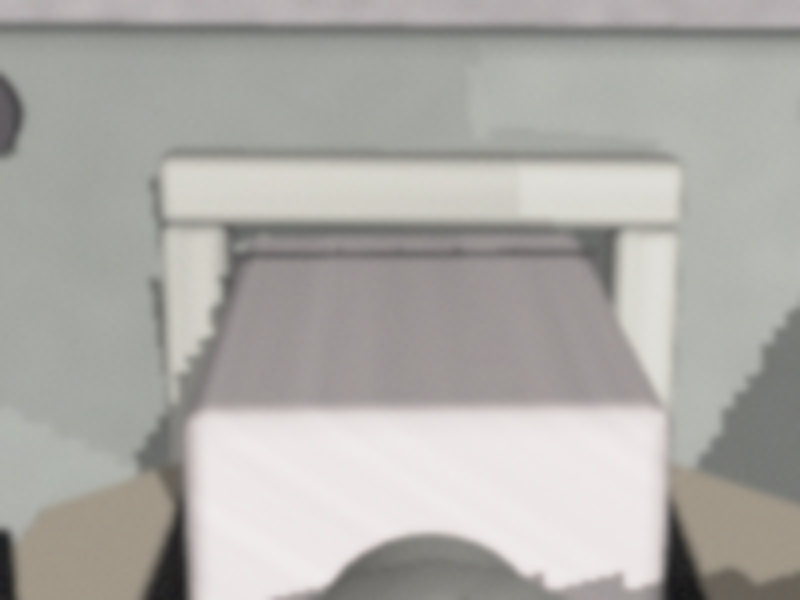

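```bash
python3 -m creep '[0,0,0,-0.003,0, 0,0,0,0,0]' 12;python3 -m creep '[0,0,0,-0.002,0, 0,0,0,0,0]' 8; python3 -c "
from h import *
shot('wrist','w20c',(210,160,410,310),4)
s=telemetry.observe();print(s['tool_pos'],s['tool_rot'],s['contact_force'])"
```

```text
time: 15.05
tool_pos: [0.502, -0.2099, 0.0992]
tool_rot: [-3.135, -0.028, 3.053]
contact_force: [0.8, -0.7, -5.1]
opening: 0.0498
time: 15.3
tool_pos: [0.5023, -0.211, 0.0982]
tool_rot: [-3.133, -0.026, 3.053]
contact_force: [0.4, 0.8, -5.3]
opening: 0.05
[ 0.50232361 -0.21090927  0.09816828] [-3.1333131  -0.02645077  3.0528987 ] [-0.79141437 -1.6459865  -3.22283055]
```

View pics/w20c.png

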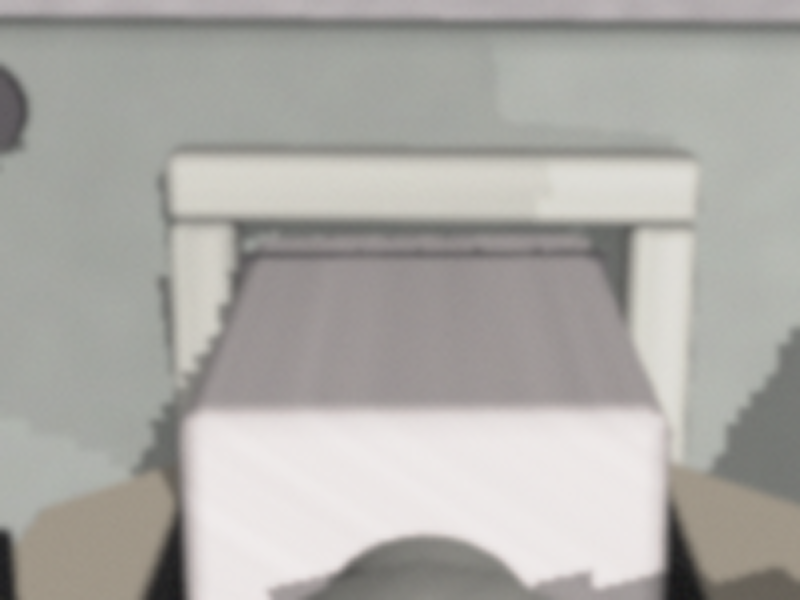

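```bash
python3 -m creep '[0,0,0,-0.003,0, 0,0,0,0,0]' 8; python3 -m creep '[0,0,0,-0.003,0, 0,0,0,0,0]' 6
```

```text
time: 15.6
tool_pos: [0.5026, -0.2114, 0.0963]
tool_rot: [-3.132, -0.025, 3.053]
contact_force: [-1.0, 0.0, -5.5]
opening: 0.0505
time: 15.85
tool_pos: [0.5031, -0.2116, 0.094]
tool_rot: [-3.131, -0.024, 3.053]
contact_force: [-0.9, 0.6, -4.4]
opening: 0.05
```

```bash
python3 -m creep '[0,0,0,-0.003,0, 0,0,0,0,0]' 6; python3 -c "
from h import *
shot('wrist','w21c',(210,160,410,310),4)
shot('scene','s21',(130,210,260,370),3.7)
s=telemetry.observe();print(s['tool_pos'],s['tool_rot'],s['contact_force'])"
```

```text
time: 16.1
tool_pos: [0.5038, -0.2117, 0.0916]
tool_rot: [-3.131, -0.022, 3.053]
contact_force: [-0.6, -0.5, -3.4]
opening: 0.0503
[ 0.50376969 -0.21168761  0.09161927] [-3.13099502 -0.0218742   3.0531513 ] [-0.3979954  -1.1107705  -2.01309247]
```

View pics/w21c.png

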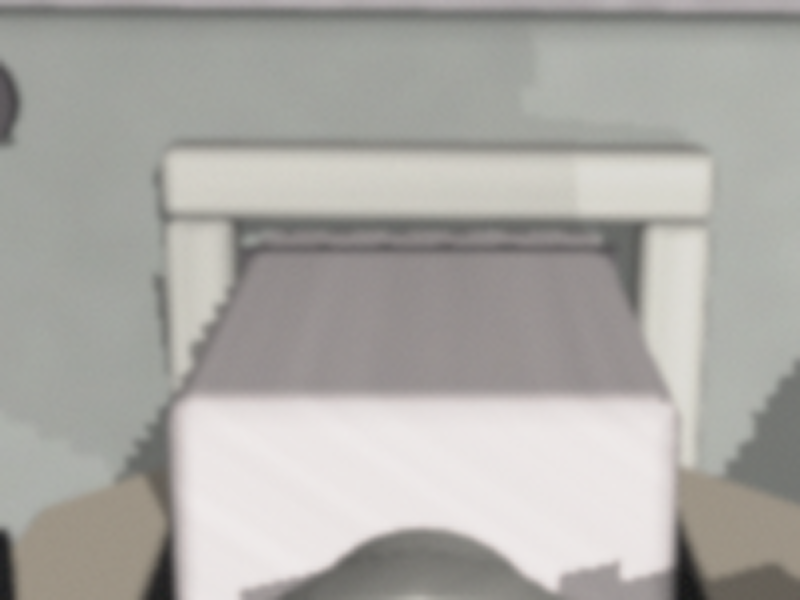

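View pics/s21.png

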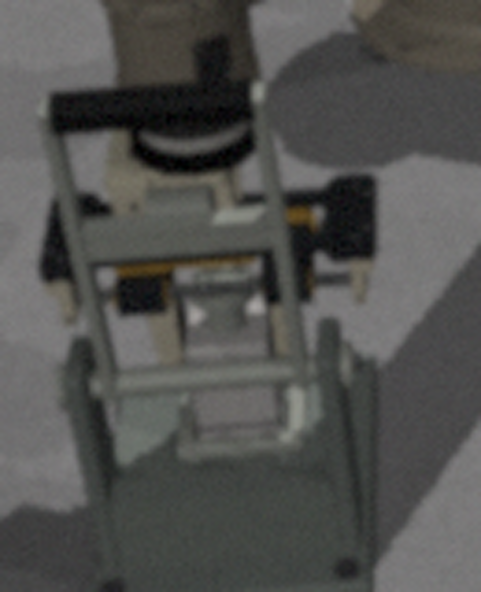

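The block has slid up relative to the pads, so the foot is on the nest floor. I'll let go and check.

```bash
python3 -m creep '[0.6,0,0,0,0, 0.7,0,0,0,0, 1,0,0,0,0, 1,0,0,0,0, 1,0,0,0.03,0, 1,0,0,0.05,0, 1,0,0,0.05,0, 1,0,0,0.03,0, 1,-0.01,0,0,0]' 6; python3 -c "
from h import *
c=shot('wrist','w22')
import pickle; pickle.dump({k:v for k,v in c.items() if k!='image'},open('w22.pkl','wb'))
shot('scene','s22',(130,210,260,370),3.7)
s=telemetry.observe();print(s['time'],s['tool_pos'],s['tool_rot'],s['contact_force'],s['qpos'])"
```

```text
time: 17.32
tool_pos: [0.4933, -0.2108, 0.2558]
tool_rot: [-3.132, -0.022, 3.053]
contact_force: [-0.3, -0.0, -0.1]
opening: 0.0919
17.425 [ 0.49133234 -0.21013804  0.25315928] [-3.13440847 -0.02749931  3.0527542 ] [-0.654024   -0.05799538 -1.1873108 ] [-0.53741967  0.37110616  1.47663998 -0.01901478  1.31555524 -2.01447565]
```

View pics/w22.png

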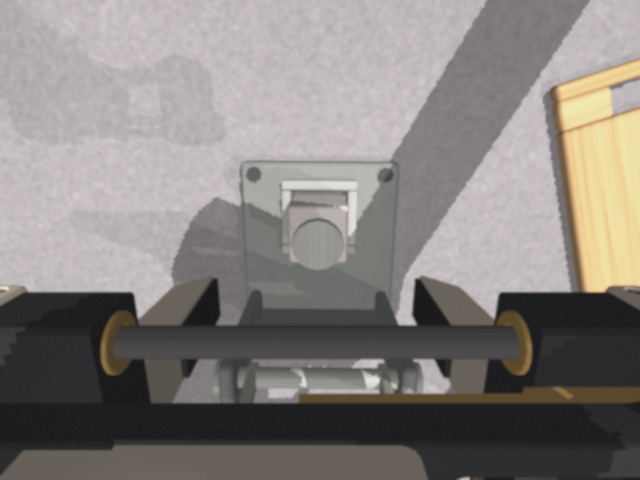

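View pics/s22.png

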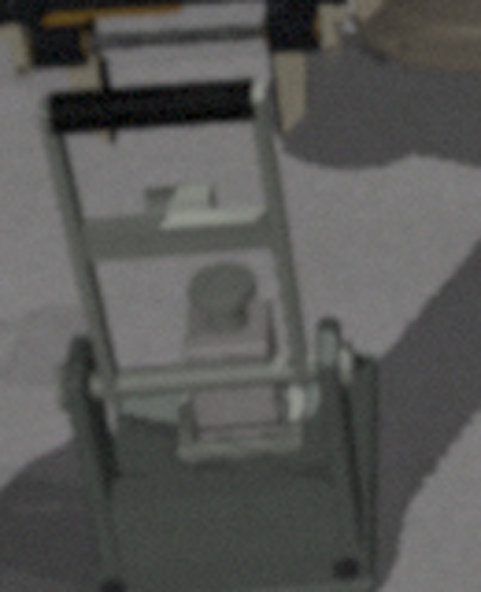

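```bash
python3 - <<'E'
from h import *
import pickle
np.set_printoptions(precision=4,suppress=True)
im=cv2.imread("pics/w22.png");cv2.imwrite("pics/w22c.png",cv2.resize(im[150:290,235:410],None,fx=4.5,fy=4.5,interpolation=cv2.INTER_CUBIC))
c=pickle.load(open("w22.pkl","rb")); cs=read_camera("scene")
for z in (.118,.125,.132): print(z,ray(c,318,244,z),ray(cs,190,286.5,z))
E
```

```text
0.118 [ 0.5009 -0.2115  0.118 ] [ 0.4898 -0.2106  0.118 ]
0.125 [ 0.4988 -0.2113  0.125 ] [ 0.4993 -0.21    0.125 ]
0.132 [ 0.4967 -0.2111  0.132 ] [ 0.5087 -0.2094  0.132 ]
```

View pics/w22c.png

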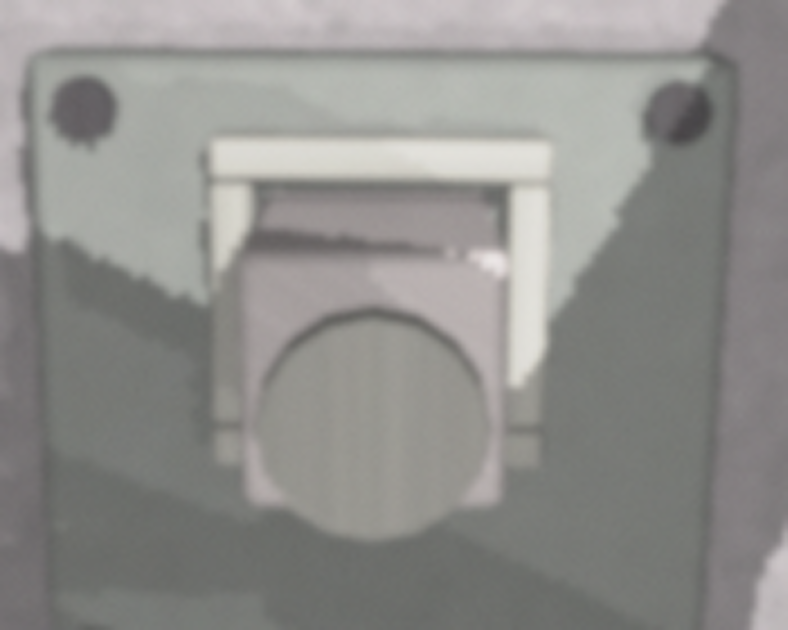

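The two views agree on the punch head: (0.499, −0.211) at z 0.125. The die stands seated and upright. Now the lever: I'll rise, turn the jaws across the bar and go above it.

```bash
python3 -m creep '[1,0,0,0.05,-0.1, 1,0,0,0.055,-0.175, 1,0,0,0.055,-0.175, 1,0.02,-0.002,0.01,-0.175, 1,0.022,-0.002,0,-0.175, 1,0.022,-0.002,0,-0.175, 1,0.022,-0.002,0,-0.175, 1,0.022,-0.002,0,-0.175, 1,0.012,-0.001,0,-0.175, 1,0,0,0,-0.08, 1,0,0,0,0]' 50; python3 - <<'E'
from h import *
np.set_printoptions(precision=4,suppress=True)
s=telemetry.observe();print(s['time'],s['tool_pos'],s['tool_rot'],s['qpos'])
c=shot('wrist','w23')
import pickle; pickle.dump({k:v for k,v in c.items() if k!='image'},open('w23.pkl','wb'))
shot('scene','s23',(80,60,310,380),1.85)
E
```

```text
time: 18.85
tool_pos: [0.6146, -0.2209, 0.4061]
tool_rot: [-3.124, -0.054, 1.418]
contact_force: [-0.2, 0.5, 0.4]
opening: 0.0919
18.85 [ 0.6146 -0.2209  0.4061] [-3.1238 -0.0536  1.4182] [-0.4826  0.5819  0.7282  0.0469  1.8654 -0.3176]
```

View pics/w23.png

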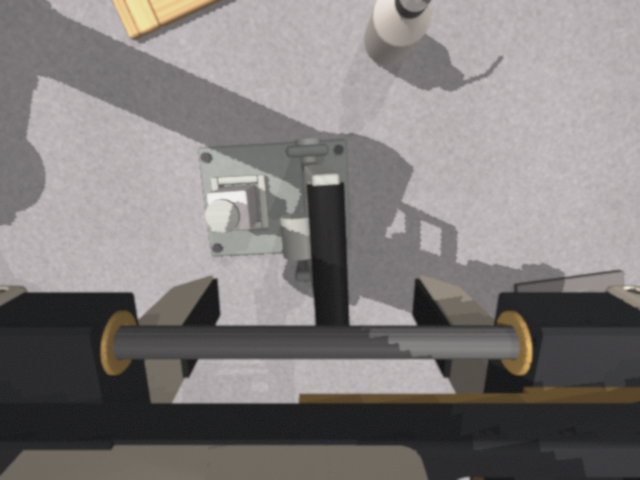

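View pics/s23.png

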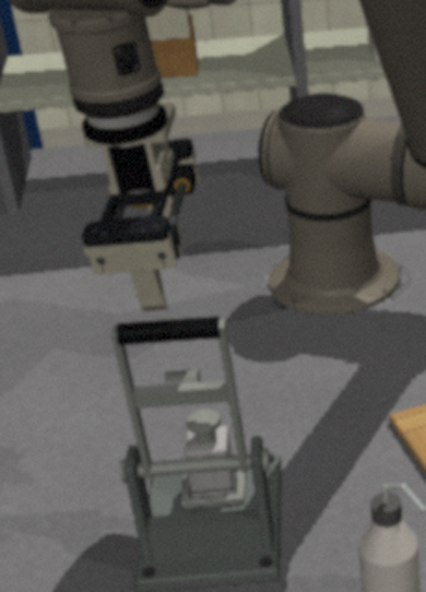

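The wrist view shows the bar from its +y end at (326,183) down to (331,320), between the open fingers.

```bash
python3 - <<'E'
from h import *
import pickle
np.set_printoptions(precision=4,suppress=True)
c=pickle.load(open("w23.pkl","rb"))
a=ray(c,326,183,.329);b=ray(c,331,320,.329)
e=(a-b);yaw=np.arctan2(-e[0],e[1]);print(a,b,"yaw",yaw, "centre",a-e/np.linalg.norm(e)*.048)
s=telemetry.observe();print(s['tool_pos'],s['tool_rot'])
from scipy.spatial.transform import Rotation as R
print(R.from_euler('xyz',s['tool_rot']).apply([0,0,.031])+s['tool_pos'])
print(c['R'].T)
E
```

```text
[ 0.6268 -0.1726  0.329 ] [ 0.6174 -0.2588  0.329 ] yaw -0.1088033230349919 centre [ 0.6216 -0.2204  0.329 ]
[ 0.6144 -0.2209  0.4065] [-3.1242 -0.0534  1.4192]
[ 0.6141 -0.2192  0.3756]
[[ 0.9883 -0.143  -0.0528]
 [-0.1513 -0.9614 -0.2297]
 [-0.018   0.235  -0.9718]]
```

```bash
python3 -m creep '[1,0.0075,-0.003,0,0.05, 1,0,0,-0.03,0, 1,0,0,-0.035,0, 1,0,0,-0.004,0, 1,0,0,0,0]' 50; python3 - <<'E'
from h import *
np.set_printoptions(precision=4,suppress=True)
s=telemetry.observe();print(s['time'],s['tool_pos'],s['tool_rot'])
c=shot('wrist','w24')
shot('scene','s24',(80,100,310,380),2.1)
E
```

```text
time: 19.58
tool_pos: [0.6218, -0.2241, 0.337]
tool_rot: [-3.126, -0.053, 1.477]
contact_force: [0.5, 0.2, 0.2]
opening: 0.0916
19.575 [ 0.6218 -0.2241  0.337 ] [-3.126  -0.0529  1.4772]
```

View pics/w24.png

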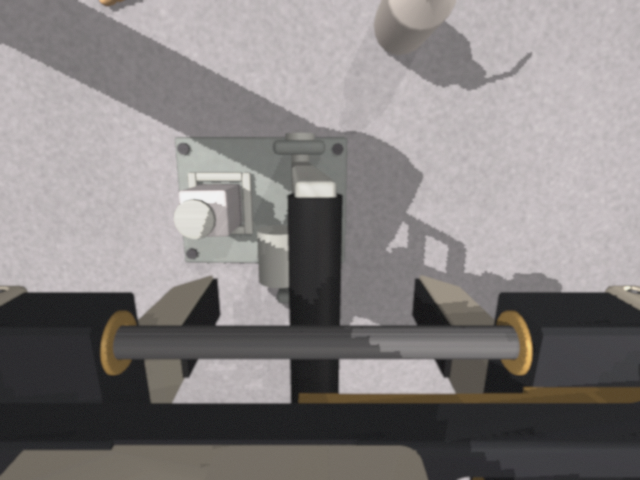

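View pics/s24.png

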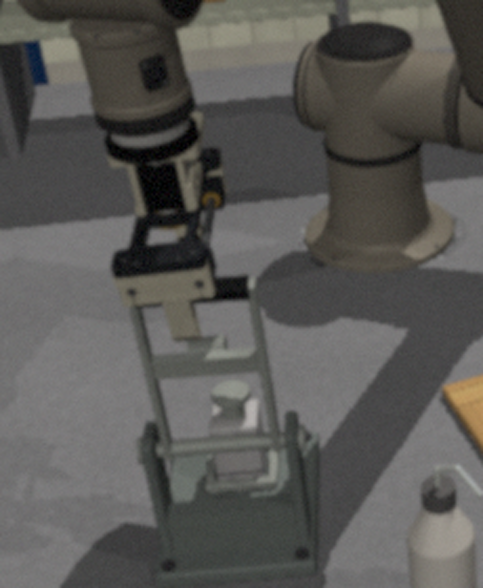

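```bash
python3 -m creep '[0,0,0,0,0, 0,0,0,0,0, 0,0,0,0,0, 0,0,0,0,0, 0,0,0,0,0, 0,0,0,0,0, 0,0,0,0,0, 0,0,0,0,0]' 40
```

```text
time: 20.68
tool_pos: [0.6217, -0.2244, 0.3399]
tool_rot: [-3.128, -0.051, 1.477]
contact_force: [-5.7, -0.1, 0.5]
opening: 0.0208
```

The bar is gripped (20.8 mm). I'll work out the arc steps, 190 mm about the hinge, starting from the current TCP.

```bash
python3 - <<'E'
import numpy as np
u=np.array([.9956,-.0939]);p0=np.array([.6217,-.2244]);z0=.3399
P=lambda f:(-.19*(np.sin(np.radians(f))+np.sin(np.radians(5))),.19*(np.cos(np.radians(f))-np.cos(np.radians(5))))
prev=P(-5)
for f in list(range(1,92,6))+[93,95]:
    q=P(f); d=(q[0]-prev[0]); print(f,"d %.4f %.4f %.4f"%(d*u[0],d*u[1],q[1]-prev[1]),"abs %.4f %.4f %.4f"%(*(p0+q[0]*u),z0+q[1])); prev=q
E
```

```text
1 d -0.0198 0.0019 0.0007 abs 0.6019 -0.2225 0.3406
7 d -0.0198 0.0019 -0.0014 abs 0.5822 -0.2207 0.3392
13 d -0.0195 0.0018 -0.0035 abs 0.5627 -0.2188 0.3358
19 d -0.0190 0.0018 -0.0055 abs 0.5436 -0.2170 0.3303
25 d -0.0184 0.0017 -0.0075 abs 0.5253 -0.2153 0.3228
31 d -0.0175 0.0016 -0.0093 abs 0.5078 -0.2137 0.3135
37 d -0.0164 0.0015 -0.0111 abs 0.4914 -0.2121 0.3024
43 d -0.0152 0.0014 -0.0128 abs 0.4762 -0.2107 0.2896
49 d -0.0138 0.0013 -0.0143 abs 0.4624 -0.2094 0.2753
55 d -0.0122 0.0011 -0.0157 abs 0.4503 -0.2082 0.2596
61 d -0.0105 0.0010 -0.0169 abs 0.4398 -0.2072 0.2427
67 d -0.0087 0.0008 -0.0179 abs 0.4311 -0.2064 0.2249
73 d -0.0068 0.0006 -0.0187 abs 0.4243 -0.2058 0.2062
79 d -0.0048 0.0005 -0.0193 abs 0.4195 -0.2053 0.1869
85 d -0.0028 0.0003 -0.0197 abs 0.4168 -0.2051 0.1672
91 d -0.0007 0.0001 -0.0199 abs 0.4161 -0.2050 0.1473
93 d 0.0002 -0.0000 -0.0066 abs 0.4163 -0.2050 0.1407
95 d 0.0005 -0.0000 -0.0066 abs 0.4168 -0.2051 0.1341
```

```bash
python3 -m creep '[0,-0.01,0.001,0.0005,0, 0,-0.018,0.0018,0,0, 0,-0.018,0.0018,-0.001,0, 0,-0.0175,0.0016,-0.0025,0]' 45; python3 -c "
from h import *
s=telemetry.observe();print(s['tool_pos'],s['torque'])"
```

```text
time: 21.18
tool_pos: [0.5653, -0.219, 0.3393]
tool_rot: [3.128, -0.048, 1.48]
contact_force: [7.3, -0.7, -3.6]
opening: 0.0209
[ 0.5653425  -0.21895542  0.33930508] [-0.17668593 -1.89521149 -0.11502654]
```

```bash
python3 -m creep '[0,-0.019,0.0018,-0.0065,0, 0,-0.0185,0.0017,-0.007,0, 0,-0.0175,0.0016,-0.009,0, 0,-0.0165,0.0015,-0.011,0]' 45; python3 -c "
from h import *
s=telemetry.observe();print(s['tool_pos'],s['torque'])
shot('scene','s25',(80,100,310,380),2.1)"
```

```text
time: 21.68
tool_pos: [0.5015, -0.2125, 0.3127]
tool_rot: [3.093, -0.043, 1.482]
contact_force: [6.7, 1.0, 2.2]
opening: 0.0209
[ 0.50145359 -0.21248664  0.31274049] [ 0.06678407 -1.74583455 -0.04740239]
```

View pics/s25.png

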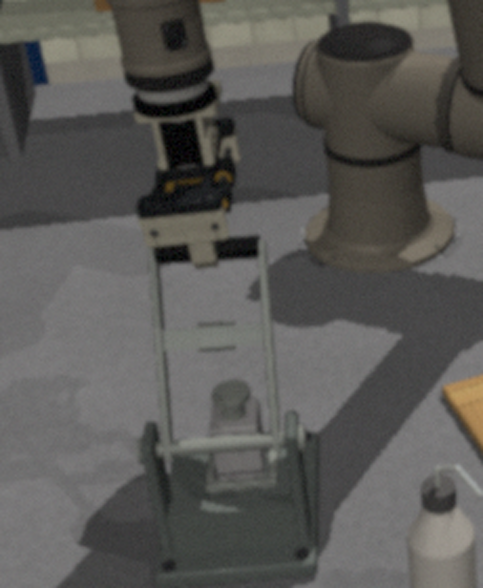

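The gripper is tilting with the bar (roll −2.8°). I'll lighten the grip so the bar turns in the pads.

```bash
python3 -m creep '[0,-0.016,0.0015,-0.012,0, 0,-0.0145,0.0014,-0.013,0, 0,-0.0138,0.0013,-0.0145,0]' 20; python3 -c "
from h import *
s=telemetry.observe();print(s['tool_pos'],s['torque'])"
```

```text
time: 22.1
tool_pos: [0.4595, -0.2084, 0.2755]
tool_rot: [3.08, -0.04, 1.483]
contact_force: [5.4, 1.3, 3.5]
opening: 0.0214
[ 0.45945787 -0.20842907  0.27545156] [ 0.15350434 -1.18257628 -0.01106914]
```

```bash
python3 -m creep '[0,-0.0115,0.001,-0.017,0, 0,-0.01,0.001,-0.0175,0, 0,-0.008,0.0008,-0.018,0, 0,-0.006,0.0006,-0.0185,0]' 20; python3 -c "
from h import *
s=telemetry.observe();print(s['tool_pos'],s['torque'])
shot('scene','s26',(80,130,310,380),2.3)"
```

```text
time: 22.6
tool_pos: [0.424, -0.205, 0.2072]
tool_rot: [3.075, -0.038, 1.483]
contact_force: [-2.8, 0.3, 6.6]
opening: 0.0213
[ 0.42400914 -0.20497046  0.20721888] [0.20987191 0.01215533 0.0005359 ]
```

View pics/s26.png

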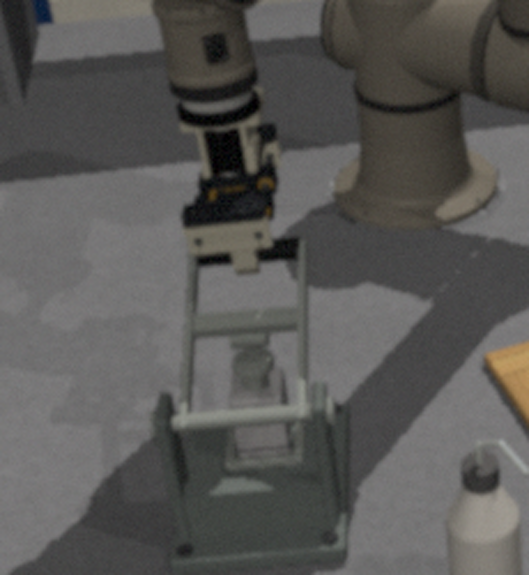

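Tracking is good at about 73°. I'll firm the grip and press down more slowly.

```bash
python3 -m creep '[0,-0.002,0.0002,-0.006,0, 0,-0.002,0.0002,-0.01,0, 0,-0.002,0.0001,-0.01,0, 0,-0.001,0,-0.01,0]' 50; python3 -c "
from h import *
s=telemetry.observe();print(s['tool_pos'],s['torque'])"
python3 -m creep '[0,-0.001,0,-0.01,0, 0,-0.0005,0,-0.008,0, 0,0,0,-0.006,0]' 50
```

```text
time: 23.15
tool_pos: [0.4167, -0.2042, 0.1726]
tool_rot: [3.076, -0.039, 1.483]
contact_force: [-9.6, 3.5, 15.3]
opening: 0.0209
[ 0.41665423 -0.20419031  0.17264224] [0.48902825 0.78746677 0.10673173]
time: 23.52
tool_pos: [0.4151, -0.2041, 0.1522]
tool_rot: [3.077, -0.039, 1.483]
contact_force: [-8.1, 1.7, 13.1]
opening: 0.0207
```

```bash
python3 -m creep '[0,0,0,-0.006,0, 0,0,0,-0.006,0, 0,0,0,-0.004,0]' 58; python3 -c "
from h import *
s=telemetry.observe();print(s['tool_pos'],s['torque'])
shot('scene','s27',(100,180,300,380),3)"
```

```text
time: 23.9
tool_pos: [0.415, -0.2041, 0.1404]
tool_rot: [3.077, -0.039, 1.484]
contact_force: [-10.2, 3.6, 19.0]
opening: 0.0204
[ 0.41503422 -0.20405523  0.14043503] [0.60291847 0.61589852 0.04631259]
```

View pics/s27.png

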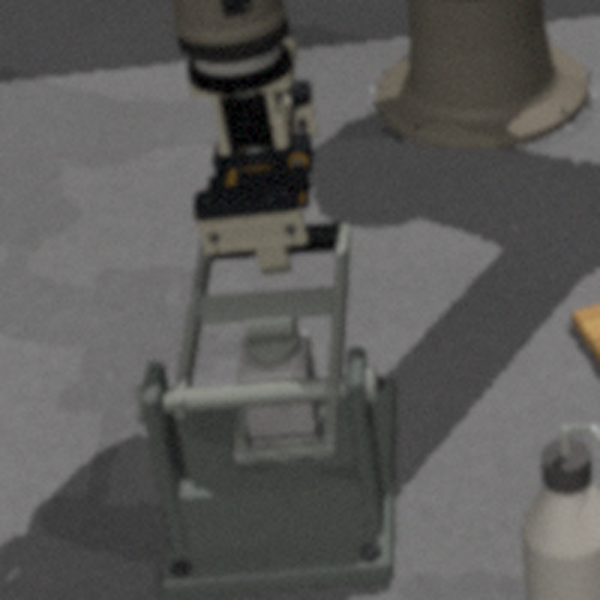

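```bash
python3 -m creep '[0,0,0,-0.005,0, 0,0,0,-0.004,0]' 58; python3 -m creep '[0,0,0,-0.003,0, 0,0,0,-0.002,0]' 58
```

```text
time: 24.2
tool_pos: [0.4152, -0.2041, 0.1352]
tool_rot: [3.077, -0.038, 1.485]
contact_force: [-9.1, 2.9, 21.1]
opening: 0.0207
time: 24.45
tool_pos: [0.4153, -0.2041, 0.1342]
tool_rot: [3.077, -0.038, 1.486]
contact_force: [-10.2, 4.6, 22.0]
opening: 0.0207
```

The lever is near its stop (z 0.134, 22 N). Now I hold it firmly for over 2 s.

```bash
python3 -m creep '[0,0,0,-0.002,0, 0,0,0,-0.002,0, 0,0,0,-0.002,0, 0,0,0,-0.002,0, 0,0,0,-0.002,0, 0,0,0,-0.002,0, 0,0,0,-0.002,0, 0,0,0,-0.002,0, 0,0,0,-0.002,0, 0,0,0,-0.002,0]' 58; python3 -m creep '[0,0,0,-0.002,0, 0,0,0,-0.002,0, 0,0,0,-0.002,0, 0,0,0,-0.002,0, 0,0,0,-0.002,0, 0,0,0,-0.002,0, 0,0,0,-0.002,0, 0,0,0,-0.002,0, 0,0,0,-0.002,0, 0,0,0,-0.002,0, 0,0,0,-0.002,0, 0,0,0,-0.002,0]' 58; python3 -c "
from h import *
shot('scene','s28',(150,260,250,360),5)"
```

```text
time: 25.7
tool_pos: [0.4153, -0.204, 0.1347]
tool_rot: [3.076, -0.036, 1.488]
contact_force: [-10.1, 4.4, 20.4]
opening: 0.0204
time: 27.2
tool_pos: [0.4152, -0.204, 0.1349]
tool_rot: [3.074, -0.034, 1.489]
contact_force: [-10.4, 3.8, 20.7]
opening: 0.0202
```

View pics/s28.png

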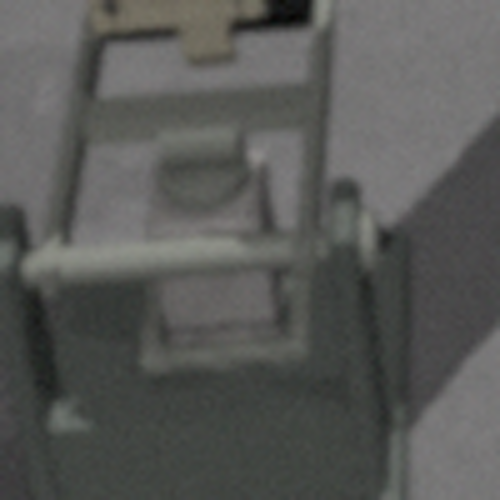

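```bash
python3 -m creep '[0,0,0,-0.006,0, 0,0,0,-0.006,0, 0,0,0,-0.005,0, 0,0,0,-0.005,0]' 60; python3 -c "
from h import *
c=shot('top','t29',(370,140,540,310),3.5)"
```

```text
time: 27.75
tool_pos: [0.4161, -0.2041, 0.1239]
tool_rot: [3.071, -0.032, 1.49]
contact_force: [-19.5, 8.3, 52.4]
opening: 0.0206
```

View pics/t29.png

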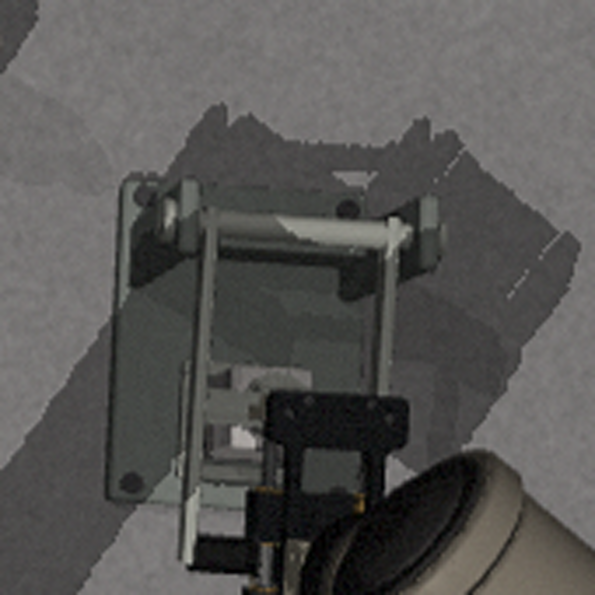

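That reached the hard stop (52 N). I'll back off slightly and hold a further 2 s there so the dwell is certain.

```bash
python3 -m creep '[0,0,0,0.001,0, 0,0,0,-0.001,0, 0,0,0,-0.002,0, 0,0,0,-0.002,0]' 60; python3 -m creep '[0,0,0,-0.002,0, 0,0,0,-0.002,0, 0,0,0,-0.002,0, 0,0,0,-0.002,0, 0,0,0,-0.002,0, 0,0,0,-0.002,0, 0,0,0,-0.002,0, 0,0,0,-0.002,0, 0,0,0,-0.002,0, 0,0,0,-0.002,0, 0,0,0,-0.002,0, 0,0,0,-0.002,0]' 60; python3 -m creep '[0,0,0,-0.002,0, 0,0,0,-0.002,0, 0,0,0,-0.002,0, 0,0,0,-0.002,0]' 60
```

```text
time: 28.3
tool_pos: [0.4156, -0.204, 0.1285]
tool_rot: [3.072, -0.031, 1.491]
contact_force: [-7.7, 2.9, 20.0]
opening: 0.0203
time: 29.8
tool_pos: [0.4157, -0.204, 0.1275]
tool_rot: [3.075, -0.031, 1.493]
contact_force: [-8.4, 3.5, 21.8]
opening: 0.0211
time: 30.3
tool_pos: [0.4158, -0.204, 0.1274]
tool_rot: [3.075, -0.031, 1.493]
contact_force: [-8.0, 2.9, 20.5]
opening: 0.0206
```

Now I'll work out the arc back up, starting from the current TCP.

```bash
python3 - <<'E'
import numpy as np
u=np.array([.9956,-.0939]);p0=np.array([.4155,-.2040])
P=lambda f:(.19*(1-np.sin(np.radians(f))),.145+.19*np.cos(np.radians(f)))
prev=P(95)
for f in [93,91,89,86,83,80,77,73,69,65,61,57,53,49,45,41,37,33,29,25,21,17,13,9,5,1,-3,-5]:
    q=P(f); d=(q[0]-prev[0]); print(f,"d %.4f %.4f %.4f"%(d*u[0],d*u[1],q[1]-prev[1]),"abs %.4f %.4f %.4f"%(*(p0+q[0]*u),q[1])); prev=q
E
```

```text
93 d -0.0005 0.0000 0.0066 abs 0.4158 -0.2040 0.1351
91 d -0.0002 0.0000 0.0066 abs 0.4155 -0.2040 0.1417
89 d 0.0000 -0.0000 0.0066 abs 0.4155 -0.2040 0.1483
86 d 0.0004 -0.0000 0.0099 abs 0.4160 -0.2040 0.1583
83 d 0.0009 -0.0001 0.0099 abs 0.4169 -0.2041 0.1682
80 d 0.0015 -0.0001 0.0098 abs 0.4184 -0.2043 0.1780
77 d 0.0020 -0.0002 0.0097 abs 0.4203 -0.2045 0.1877
73 d 0.0034 -0.0003 0.0128 abs 0.4238 -0.2048 0.2006
69 d 0.0043 -0.0004 0.0125 abs 0.4281 -0.2052 0.2131
65 d 0.0052 -0.0005 0.0122 abs 0.4332 -0.2057 0.2253
61 d 0.0060 -0.0006 0.0118 abs 0.4392 -0.2062 0.2371
57 d 0.0068 -0.0006 0.0114 abs 0.4460 -0.2069 0.2485
53 d 0.0076 -0.0007 0.0109 abs 0.4536 -0.2076 0.2593
49 d 0.0083 -0.0008 0.0103 abs 0.4619 -0.2084 0.2697
45 d 0.0090 -0.0008 0.0097 abs 0.4709 -0.2092 0.2794
41 d 0.0097 -0.0009 0.0090 abs 0.4806 -0.2101 0.2884
37 d 0.0103 -0.0010 0.0083 abs 0.4908 -0.2111 0.2967
33 d 0.0108 -0.0010 0.0076 abs 0.5016 -0.2121 0.3043
29 d 0.0113 -0.0011 0.0068 abs 0.5130 -0.2132 0.3112
25 d 0.0118 -0.0011 0.0060 abs 0.5247 -0.2143 0.3172
21 d 0.0122 -0.0011 0.0052 abs 0.5369 -0.2154 0.3224
17 d 0.0125 -0.0012 0.0043 abs 0.5494 -0.2166 0.3267
13 d 0.0128 -0.0012 0.0034 abs 0.5621 -0.2178 0.3301
9 d 0.0130 -0.0012 0.0025 abs 0.5751 -0.2191 0.3327
5 d 0.0131 -0.0012 0.0016 abs 0.5882 -0.2203 0.3343
1 d 0.0132 -0.0012 0.0007 abs 0.6014 -0.2215 0.3350
-3 d 0.0132 -0.0012 -0.0002 abs 0.6146 -0.2228 0.3347
-5 d 0.0066 -0.0006 -0.0005 abs 0.6212 -0.2234 0.3343
```

```bash
python3 -m creep '[0,0,0,0.004,0, 0,0,0,0.005,0, 0,0,0,0.006,0, 0,0,0,0.006,0, 0,0.0005,0,0.008,0, 0,0.001,0,0.008,0]' 45; python3 -c "
from h import *
shot('scene','s30',(120,190,280,360),3.5)"
```

```text
time: 31.05
tool_pos: [0.4166, -0.2043, 0.1692]
tool_rot: [3.081, -0.032, 1.494]
contact_force: [-1.1, -1.4, -1.5]
opening: 0.021
```

View pics/s30.png

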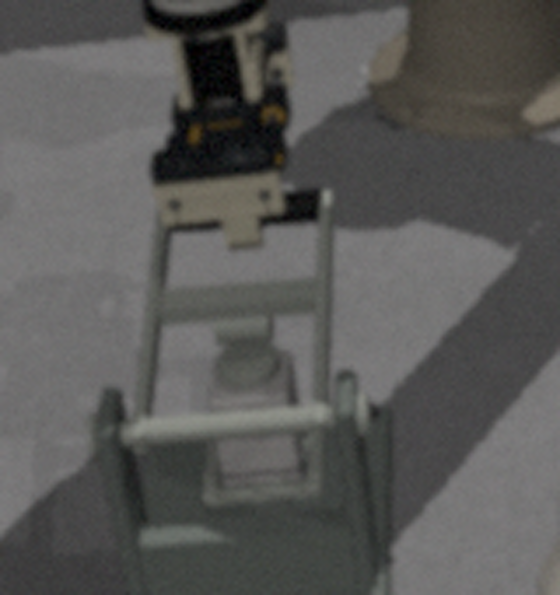

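The punch is down and the presser has lifted off it. Continuing up slowly.

```bash
python3 -m creep '[0,0.0015,-0.0001,0.01,0, 0,0.002,-0.0002,0.01,0, 0,0.003,-0.0003,0.0115,0, 0,0.004,-0.0004,0.012,0, 0,0.005,-0.0005,0.012,0, 0,0.006,-0.0006,0.0118,0]' 25; python3 -m creep '[0,0.0068,-0.0006,0.0114,0, 0,0.0076,-0.0007,0.0109,0, 0,0.0083,-0.0008,0.0103,0, 0,0.009,-0.0008,0.0097,0]' 25
```

```text
time: 31.85
tool_pos: [0.4394, -0.2065, 0.2421]
tool_rot: [3.081, -0.031, 1.494]
contact_force: [-0.5, -0.4, -0.0]
opening: 0.0213
time: 32.35
tool_pos: [0.4723, -0.2097, 0.288]
tool_rot: [3.082, -0.03, 1.494]
contact_force: [-0.9, -1.8, -1.4]
opening: 0.0213
```

```bash
python3 -m creep '[0,0.0097,-0.0009,0.008,0, 0,0.0103,-0.001,0.0073,0, 0,0.0108,-0.001,0.0066,0, 0,0.0113,-0.001,0.006,0]' 25; python3 -c "
from h import *
shot('scene','s31',(100,130,300,370),2.5)
s=telemetry.observe();print(s['torque'])"
```

```text
time: 32.85
tool_pos: [0.5161, -0.2142, 0.3206]
tool_rot: [3.082, -0.028, 1.494]
contact_force: [-2.4, -1.6, 0.8]
opening: 0.0211
[-0.14453194  0.52365229 -0.08689861]
```

View pics/s31.png

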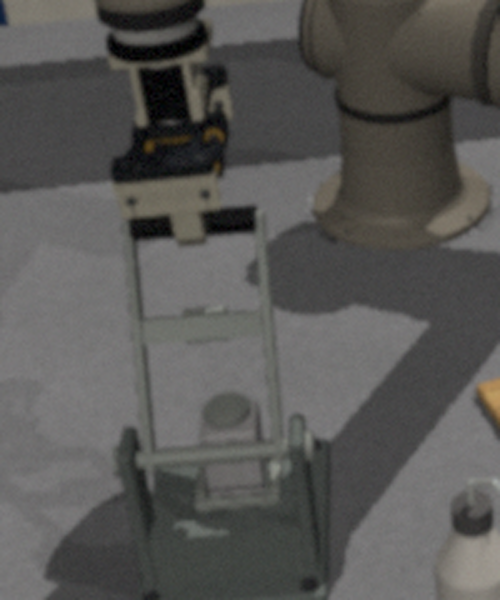

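Still gripping, and the punch is visibly home. Continuing up to rest.

```bash
python3 -m creep '[0,0.0118,-0.0011,0.005,0, 0,0.0122,-0.0011,0.0042,0, 0,0.0125,-0.0012,0.0035,0, 0,0.0125,-0.0012,0.0028,0, 0,0.0125,-0.0012,0.002,0]' 25; python3 -m creep '[0,0.0125,-0.0012,0.001,0, 0,0.0125,-0.0012,0,0, 0,0.0085,-0.0008,-0.001,0]' 25
```

```text
time: 33.52
tool_pos: [0.5814, -0.2208, 0.342]
tool_rot: [3.077, -0.025, 1.494]
contact_force: [-1.0, -2.0, 1.1]
opening: 0.0208
time: 33.9
tool_pos: [0.6169, -0.2243, 0.3429]
tool_rot: [3.075, -0.024, 1.494]
contact_force: [-1.0, -1.1, -1.0]
opening: 0.0209
```

```bash
python3 -m creep '[0,0.004,-0.0004,-0.0005,0, 0,0.003,0,-0.0005,0, 0,0.002,0,0,0]' 25; python3 -c "
from h import *
shot('scene','s32',(100,100,300,370),2.2)
s=telemetry.observe();print(s['torque'],s['contact_force'],s['tool_pos'])"
```

```text
time: 34.28
tool_pos: [0.6214, -0.2248, 0.3423]
tool_rot: [3.087, -0.024, 1.493]
contact_force: [-11.2, -0.0, 2.1]
opening: 0.0217
[-0.05780214  2.06463786 -0.04526283] [-12.67817215   0.13098839   4.29204894] [ 0.62147233 -0.22477019  0.34234058]
```

View pics/s32.png

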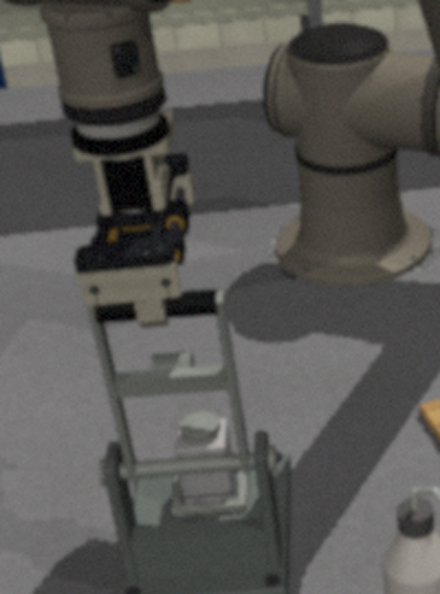

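The lever is at its upper stop (it pushes back −11 N). I'll relax, open and rise clear.

```bash
python3 -m creep '[0,-0.001,0,0,0, 0.3,0,0,0,0, 0.4,0,0,0,0, 0.7,0,0,0,0, 1,0,0,0,0, 1,0,0,0,0]' 25; python3 -m creep '[1,0,0,0.03,0, 1,0,0,0.05,0, 1,0,0,0.03,0, 1,-0.04,0.03,0,0, 1,-0.05,0.03,0,0, 1,-0.05,0.03,0,0, 1,-0.05,0.03,0,0, 1,-0.03,0.03,0,0, 1,0,0.03,0,0, 1,0,0.03,0,0, 1,0,0,0,0]' ; python3 -c "
from h import *
shot('scene','s33')
shot('top','t33')
s=telemetry.observe();print(s['torque'],s['contact_force'],s['tool_pos'],s['qvel'])"
```

```text
time: 35.08
tool_pos: [0.621, -0.2238, 0.3424]
tool_rot: [3.086, -0.026, 1.494]
contact_force: [-0.3, 0.9, 0.3]
opening: 0.062
time: 36.45
tool_pos: [0.395, -0.0095, 0.4529]
tool_rot: [3.081, -0.026, 1.493]
contact_force: [0.6, -0.0, 0.1]
opening: 0.0916
[-0.02411179 -0.02432479 -0.04452443] [-0.03433991 -0.26472072  0.00189083] [ 0.39536006 -0.01089397  0.45251716] [-0.02265765  0.01211721 -0.00236936 -0.00020158  0.00053537 -0.00023557]
```

View pics/s33.png

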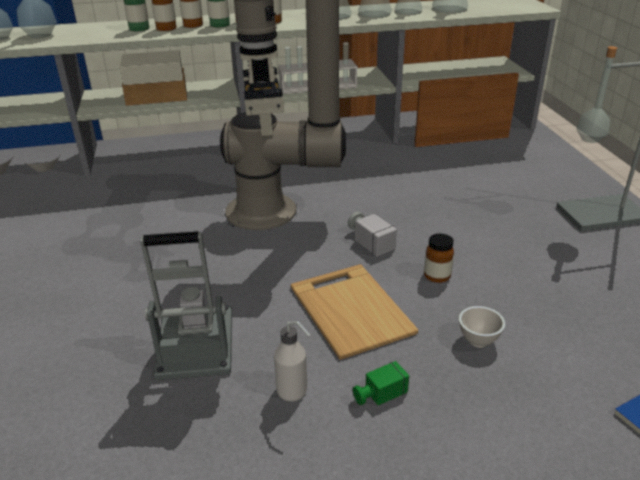

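View pics/t33.png

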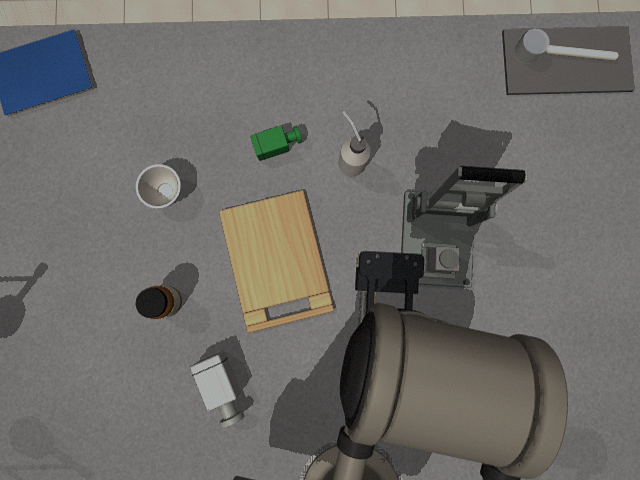

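The die stands in the nest, the lever is up and the bystanders have not moved. One last check on the punch height: punch home should put its top at z = 0.109.

```bash
python3 - <<'E'
from h import *
np.set_printoptions(precision=4,suppress=True)
cs=read_camera("scene");ct=read_camera("top")
for z in (.109,.114,.125): print(z,proj(cs,[.4995,-.2108,z]),proj(ct,[.4995,-.2108,z]))
a=cv2.resize(cs["image"][270:350,145:245,::-1],None,fx=6,fy=6,interpolation=cv2.INTER_CUBIC)
cv2.imwrite("pics/fs.png",a)
b=cv2.resize(ct["image"][225:300,395:490,::-1],None,fx=6,fy=6,interpolation=cv2.INTER_CUBIC)
cv2.imwrite("pics/ft.png",b)
E
```

```text
0.109 [190.6016 292.334 ] [448.7043 259.4691]
0.114 [190.3059 290.551 ] [449.413  259.3183]
0.125 [189.6513 286.6031] [450.9983 258.9809]
```

View pics/fs.png

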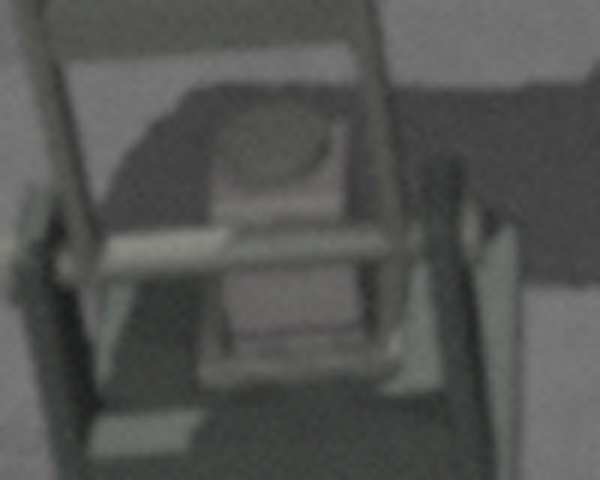

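View pics/ft.png

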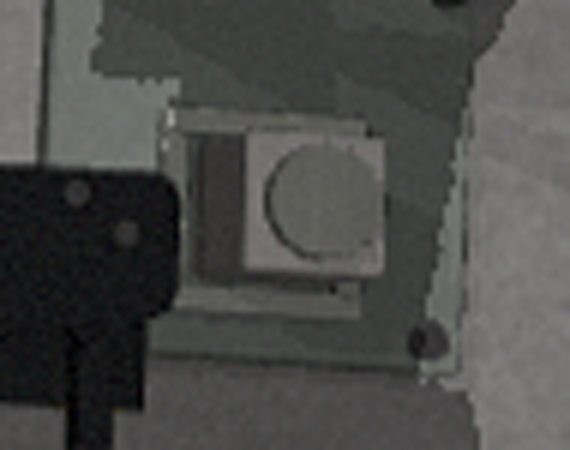

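The head's top face is centred at scene row about 292, against 292.3 predicted for z = 0.109, so the punch is home. Handing in.

```bash
python3 -c "
from cell import workorder; print(workorder.hand_in())"
```

```text
the job is handed in; nothing more can be done
None
```

I did the whole job in the order asked and handed it in at about 37 s of the 72 s allowed.

- **Standing the die up:** I tipped the small grey die up over its foot edge with a light grip, stood it on the board and let go.
- **Into the nest:** I took it again from above, seated it in the nest and let go. Two camera views agreed on the punch head at z = 0.125 m, as expected for a seated, upright die.
- **Pressing:** I pulled the lever to its stop, held it pressed for more than two seconds, eased it back along its arc in the grip and let go at the upper stop.

**Last checks:** the die stands in the nest, and the punch top is at about 0.109 m, which is fully home. The lever is up, the other things look unmoved, and the robot is clear of everything.

**What went less smoothly:**
- On the first lift the die hung level instead of swinging foot-down. I eased the grip until it swung.
- The gripper drifted a few degrees out of vertical, and the lever bar slid about 7 mm in the pads.
- To be sure the lever was on its stop I pressed harder after the first 2.75 s hold. The vertical force on the tool briefly reached 52 N through the fingers. I then backed off and held for a further two seconds at about 20 N.

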